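# Close the module case and press it home in the test fixture

## Robot

A 6-joint arm with a two-finger parallel gripper is mounted at the origin on the work surface. World frame = base frame: x ahead of the robot, y to its left, z up, the work surface at z = 0. Lengths are in m, angles in rad, forces in N, time in s.
With the tool pointing down it reaches from about 0.3 to 0.825 m from the base axis. Payload 5.4 kg.
Tool frame: the origin (TCP) lies between the finger pads; the fingertips stand 25 mm ahead of it and the grasp point (between the pads) lies 6 mm ahead of it; z points along the fingers, y is the direction in which the jaws open and shut (so a half turn about z gives the same grasp; the last joint's range is limited). The gripper opens to 92 mm and grips with 3 to 60 N. Pads are 20 mm wide; open, the fingers measure 128 mm over their backs; the gripper's body (75 mm by 189 mm) begins 69 mm behind the grasp point.
Start: joints at [1.127, 0.158, 1.597, -0, 1.386, -0.21], TCP at [0.133, 0.559, 0.24] pointing down, gripper open.
Joint ranges: [-2.91, 2.91], [-0.94, 2.29], [0.18, 2.7], [-1.29, 4.43], [0.17, 2.64], [-3, 3]. Speed limits (rad/s): [2.57, 2.57, 3.14, 3.14, 3.14, 3.14].

## Interface

Orientations are given as a 3x3 rotation matrix whose columns are the frame's x, y, z axes.
In Python, from rig import manip, eyes, order gives the robot as it stands.
- The arm moves only by the tool play_rows, never from a script. Its argument "plan" is a list of rows, each an object with "rot": the turn, a rotation vector about the tool's x, y, z in degrees, a list of three; "linear": the shift along the tool's x, y, z in m, a list of three; "hand": the gripper's target within -1 to 1 (fully open at 1, half-way at 0, shut at -1). In form: [{"rot": [ax, ay, az], "linear": [x, y, z], "hand": hand}, ...]. A call has exactly 5 rows; each row shifts and turns the pose as measured when the row begins, along the tool's axes as they then stand; what a row does not reach is not made up. A row lasts 1/8 s, in which the tool goes at most 62.5 mm and 10.7 degrees, less where a joint would pass 70% of its speed; a pose out of reach is approached as far as the arm can. A call with a gripper value outside its range is refused whole. The fingers move at their own pace and stop on an object; "squeeze" is the grip in N (left out, the last holds). Time passes only in rows, so rows that do not move let the fingers close, or fill a call up. It gives the time, the measured TCP pose, the force and the opening at its end, in the units of the state.
- manip.sense(): the state, without advancing time (a new reading comes with each control period).
- eyes.read_camera(name): name is "scene" or "top" or "wrist"; returns a dict with "frame" (384x512x3 uint8, red, green, blue), "z_map" (384x512 float32, m along the optical axis (not along the pixel's ray), 0 where there is no reading), "vfov" (degrees; the focal length in pixels is half the picture's height over the tangent of half this angle, whatever the lens; pixels are square), "cx", "cy" (the principal point, pixels), "k1" (the pictures are not rectified: a ray, as slopes to the right and down, at radius r is drawn at 1 + k1 r^2 times it, then the intrinsics apply), "R" (3x3) and "t" (3): a world point X has camera coordinates R X + t; the wrist camera has in their place "mount" (4x4, takes a point from camera to tool coordinates, whose origin is the TCP and whose axes are the flange's). Camera axes: x right, y down, z forward; pixel columns grow to the right and rows downward; lengths in m; the calibration is good to about 2 mm. A picture is of the moment at which its call begins: read the wrist's pose just before it.
- order.sign_off(): hands the job in, once; it reports no verdict.
The state is a dict: "clock": time; "joint_pos": joint angles; "qvel": joint speeds; "joint_efforts": joint torques, N m; "position": TCP position; "eef_rot": TCP orientation; "force": force on the tool from outside, world axes, zero at the start; "torque": the same for the moment, N m; "width": finger opening in m.
Only numpy, scipy, OpenCV 4.12 (cv2) and the standard library are available. Lean on these libraries where they do the work, as an engineer would, in place of code of your own. Each camera call takes 0.05 s, during which the arm holds its last target.

## Task

Put the ribbed cover on the open module case so that it sits fully down, then push the closed case along the fixture plate into the corner, square and firmly, but without forcing it, against both metal stops at once, so that both sprung brass contacts are pressed in. The contacts push back, so finish while still holding the case pressed against both stops with the cover on, and leave the other things on the bench where they are.

Things in the scene. Friction and masses are not known exactly. Their poses are not given: they have to be found in the camera images.
- fixture: base plate of the test fixture, slick black plastic (low friction, about 0.2), fixed to the bench, 260 (x) x 200 (y) x 10 mm; origin under the plate's centre (bench level), so its top is 10 mm above the origin. Two bare metal stop bars stand on it along its +x edge and its +y edge
- corner (a point): the point on the plate's top where the two stop faces meet (100 mm in x and 70 mm in y from the plate's centre; fixture axes). The case stands in the corner when its long side lies along fixture x and its centre is 50 mm (-x) and 32 mm (-y) from this point
- stop_far: aluminium bar along the fixture's +x edge, 20 x 175 x 36 mm; its top is 36 mm above the plate; its stop face looks to fixture -x, 10 mm from the bar's origin; origin under its centre, on the plate
- stop_side: aluminium bar along the fixture's +y edge, 225 x 20 x 36 mm; its top is 36 mm above the plate; its stop face looks to fixture -y, 10 mm from the bar's origin; origin under its centre, on the plate
- contact_far (a joint): sprung brass contact in the far stop's face, 26 mm wide, its middle 26 mm above the plate. 0 = out, 4 mm proud of the stop face; 0.004 = pressed flush; it moves to fixture +x, spring force about 1 N at 0 and 2.5 N when flush
- contact_side (a joint): the same sprung brass contact in the side stop's face; 0 = out, 4 mm proud; 0.004 = pressed flush; it moves to fixture +y, spring force about 1 N at 0 and 2.5 N when flush
- case: open-topped polished bare steel module case, 100 (x) x 64 (y) x 40 mm outside, walls 4 mm, inside 92 x 56 mm, loose on the fixture plate; a brown circuit board lies inside, all its parts at least 15 mm below the rim; about 0.35 kg; pushing it home takes 5 to 15 N along each axis; origin under its centre
- cover: the case's bare steel cover, lying right way up on the bench: plug below 88 x 52 mm and 8 mm deep (the lower 4 mm only 84 x 48), plate 98 x 62 x 5 mm above it, and on top a grip rib 70 (x) x 16 (y) mm, 28 mm tall; origin under the plug's centre; plate's top at 13 mm, rib's top at 41 mm; about 0.15 kg. Seated on the case its origin is 32 mm above the case's origin, with 2 mm play on each side; either way round fits
- panel: spare flat bare steel panel without a rib, 110 x 70 x 6 mm, a dark hole mark in its middle; origin under its centre. Not the cover; leave alone
- meter: dark hand multimeter lying flat, 170 x 80 x 36 mm (46 mm at its dial); origin under its centre, leave alone
- driver: screwdriver about 140 mm long lying on the bench between the fixture and the loose plates, handle towards its -x; leave alone
- tube: upright glass vacuum tube on a black base, 40 mm wide, 86 mm tall; origin under its centre, leave alone
- resistor: small brass-coloured power resistor, 70 x 30 x 14 mm; origin under its centre, leave alone
- spool: grey plastic spool standing on its flange, 60 mm diameter, 46 mm tall; origin under its centre, leave alone
- jar: small jar, 52 mm diameter, 75 mm tall; origin under its centre, leave alone
Things that resemble listed ones, but are neither listed nor needed, are in the scene too. Leave any blue or pink look-alike of the cover alone.

How it is judged:
On the way, in this order (a step that is already met when the one before it is completed fails the run):
1. the cover is seated on the case (z of cover in the frame of case between 0.029 and 0.0345 m and horizontal distance between cover and case below 0.005 m and angle between the z axis of cover and the z axis of case, either way round below 0.05 rad and angle between the x axis of cover and the x axis of case, either way round below 0.12 rad), for 0.2 s.
2. the closed case is pressed against both stops (all of step 1 and value of joint each of contact_far, contact_side above 0.003 m and contact force between case and stop_far above 1 N and contact force between case and stop_side above 1 N and angle between the x axis of case and the x axis of fixture, either way round below 0.03 rad and angle between case's own z axis and vertical below 0.04 rad), for 0.2 s.
At the end, for the whole second after the job is handed in: Case held in the corner: 1 to 40 N on each stop, both contacts pressed over 3 mm, case flat and square to the fixture within 0.03 rad; cover seated (origin 29 to 34.5 mm above the case's, within 5 mm sideways and 0.12 rad); through the last second (all of step 2 and contact force between case and stop_far below 40 N and contact force between case and stop_side below 40 N); the arm keeps its last pose, push and grip.
It fails at once if another thing on the bench was moved more than 30 mm (distance of any of panel, meter, driver, tube, resistor, spool, jar from where it was at the start of the episode above 0.03 m).
It also fails if it takes over 51 s, if anything falls off the work surface, if the arm or the gripper's body presses on something with over 40 N, if the wrist force passes 120 N, or if a joint passes its speed limit or range.

## Working session

There is one attempt and no reset: what is moved stays moved. The work goes in short steps, Python scripts to look and compute and a tool call to move; the robot and the scene stay as the last step left them, time stands still between calls to the robot, and variables do not carry over. Pictures are saved under pics/ and viewed, and the job is handed in when it is done.

Besides the shell and the picture viewer there is one more tool, called after "Emit:" by a JSON object that holds its "op" and its "data". play_rows: Moves the arm, as the interface text tells. Its arguments: {"type":"object","properties":{"plan":{"type":"array","items":{"type":"object","properties":{"rot":{"type":"array","items":{"type":"number"}},"linear":{"type":"array","items":{"type":"number"}},"hand":{"type":"number"}}}},"squeeze":{"type":"number"}},"required":["plan"]}

```bash
ls; mkdir -p pics; python3 - <<'E'
from rig import manip, eyes, order
import cv2
print(manip.sense())
for n in ["scene","top","wrist"]:
    d=eyes.read_camera(n)
    cv2.imwrite(f"pics/{n}0.png",cv2.resize(d["frame"][:,:,::-1],(768,576)))
    print(n,{k:v for k,v in d.items() if k not in("frame","z_map")})
E
```

```text
pics
{'clock': 0.0, 'joint_pos': array([ 1.12687906e+00,  1.59038671e-01,  1.59821062e+00,  1.74489817e-05,
        1.38621604e+00, -2.10104044e-01]), 'qvel': array([-8.76690442e-05, -2.59467431e-04,  1.68051088e-03, -5.71717858e-04,
       -1.67844833e-03,  2.80586101e-04]), 'joint_efforts': array([ 2.66068776e-05, -3.85572767e+01, -3.22105908e+01,  7.01742782e-02,
        3.78656003e-02, -1.73138687e-04]), 'position': array([0.13298514, 0.55881675, 0.23863554]), 'eef_rot': array([[-9.72789077e-01,  2.31691045e-01, -8.19769341e-04],
       [ 2.31692137e-01,  9.72787705e-01, -1.68380607e-03],
       [ 4.07338747e-04, -1.82792226e-03, -9.99998246e-01]]), 'force': array([ 0.21361173,  1.16447279, -0.75737376]), 'torque': array([-0.0177102 , -0.01338946, -0.00360945]), 'width': 0.09170775859774882}
scene {'vfov': 54.251140094703004, 'cx': 257.9547893974007, 'cy': 193.076405393357, 'k1': -0.011493707606810706, 'R': array([[-0.83778794,  0.54570577,  0.01779277],
       [ 0.41888015,  0.66330017, -0.62013894],
       [-0.35021535, -0.51209189, -0.78429019]]), 't': array([ 0.52432091, -0.1592247 ,  1.40798902])}
top {'vfov': 50.67666072243434, 'cx': 250.24433960656478, 'cy': 192.20201992977266, 'k1': 0.0429162615127555, 'R': array([[ 0.0094419 , -0.99989652,  0.01085374],
       [-0.99619688, -0.01034607, -0.08651432],
       [ 0.08661766, -0.0099956 , -0.99619148]]), 't': array([-0.09255049,  0.55232159,  1.3025088 ])}
wrist {'vfov': 66.16027242632892, 'cx': 250.42099843817775, 'cy': 190.15776462150413, 'k1': -0.035760909916392115, 'mount': array([[ 8.05863001e-04, -9.64921318e-01, -2.62538000e-01,
         7.28487491e-02],
       [ 9.99999435e-01,  9.59660354e-04, -4.57587808e-04,
         4.66333037e-04],
       [ 6.93483541e-04, -2.62537483e-01,  9.64921546e-01,
        -1.45611173e-01],
       [ 0.00000000e+00,  0.00000000e+00,  0.00000000e+00,
         1.00000000e+00]])}
```

View pics/scene0.png

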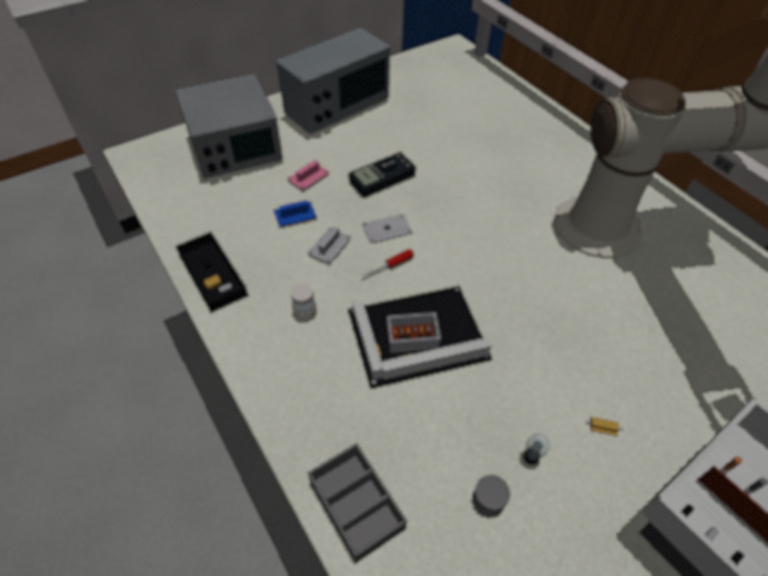

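View pics/top0.png

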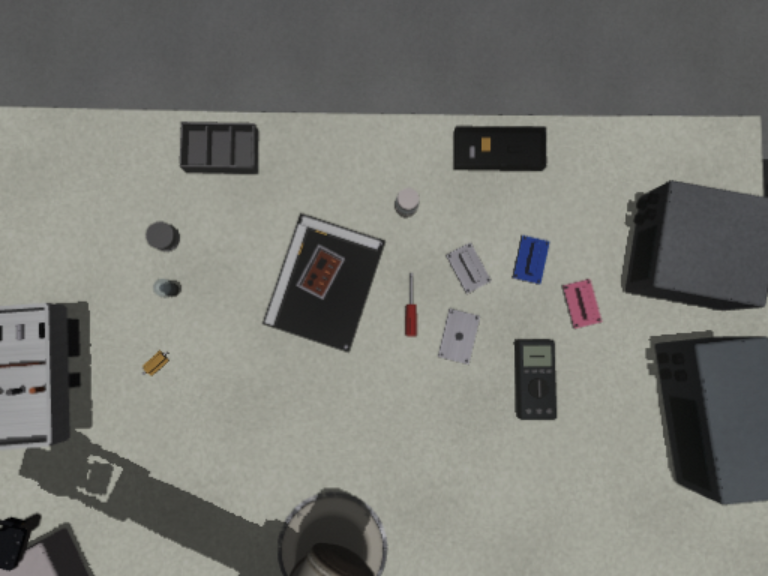

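View pics/wrist0.png

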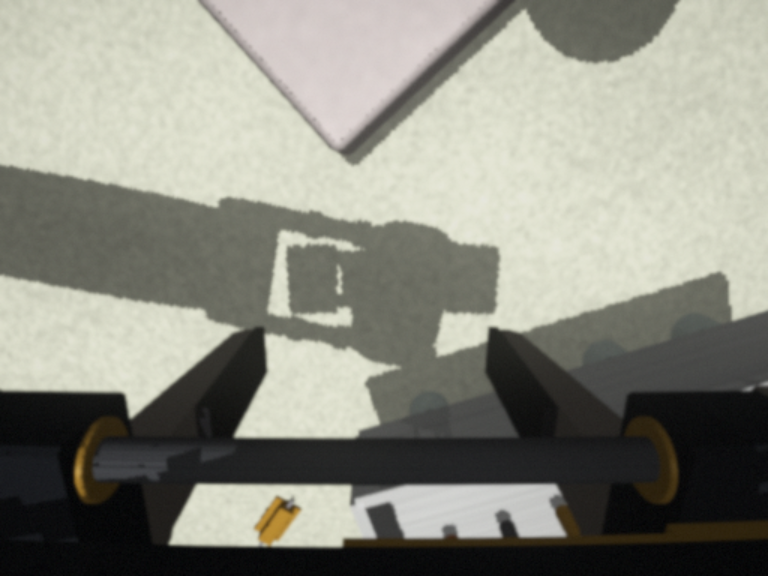

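```bash
cat > h.py <<'E'
import numpy as np, cv2
from rig import manip, eyes, order
def K(d):
    f=192/np.tan(np.radians(d["vfov"]/2)); return f
def pose(d,s=None):
    if "R" in d: return d["R"].T, -d["R"].T@d["t"]
    s=s or manip.sense(); m=np.array(d["mount"])
    return s["eef_rot"]@m[:3,:3], s["eef_rot"]@m[:3,3]+s["position"]
def cloud(d,s=None):
    f=K(d); v,u=np.mgrid[0:384,0:512].astype(float)
    a=(u-d["cx"])/f; b=(v-d["cy"])/f; x,y=a.copy(),b.copy()
    for _ in range(10):
        g=1+d["k1"]*(x*x+y*y); x,y=a/g,b/g
    z=d["z_map"]; P=np.stack([x*z,y*z,z],-1); R,t=pose(d,s)
    return P@R.T+t
def rays(d,uv,zw,s=None):
    "pixels -> world at plane z=zw"
    f=K(d); uv=np.asarray(uv,float); a=(uv-[d["cx"],d["cy"]])/f; x=a.copy()
    for _ in range(10): x=a/(1+d["k1"]*(x**2).sum(-1,keepdims=True))
    R,t=pose(d,s); r=np.c_[x,np.ones(len(x))]@R.T
    return t+r*((zw-t[2])/r[:,2])[:,None]
def proj(d,X,s=None):
    R,t=pose(d,s); c=(np.asarray(X)-t)@R; x=c[...,:2]/c[...,2:]
    x=x*(1+d["k1"]*(x**2).sum(-1,keepdims=True)); return x*K(d)+[d["cx"],d["cy"]]
E
python3 - <<'E'
from h import *
d=eyes.read_camera("top"); np.savez("top0.npz",**d)
P=cloud(d)
im=d["frame"][:,:,::-1]
cv2.imwrite("pics/topcrop.png",cv2.resize(im[135:250,165:415],(800,368),interpolation=cv2.INTER_CUBIC))
for u,v in [(311,178),(306,224),(273,220),(220,213),(235,150),(240,190),(214,181),(270,134),(273,150)]: print((u,v),im[v,u],P[v,u].round(4))
h=P[135:250,165:415,2]
cv2.imwrite("pics/toph.png",cv2.resize(np.clip(h*4000,0,255).astype(np.uint8),(800,368),interpolation=cv2.INTER_NEAREST))
E
```

```text
(311, 178) [80 78 78] [ 0.6    -0.2835  0.0412]
(306, 224) [56 55 55] [ 0.4514 -0.2711  0.0126]
(273, 220) [32 35 87] [ 0.4631 -0.1618  0.0273]
(220, 213) [30 32 32] [0.4847 0.0115 0.0115]
(235, 150) [148 158 158] [ 0.6972 -0.0347 -0.    ]
(240, 190) [32 32 32] [ 0.5614 -0.0533  0.0108]
(214, 181) [33 42 74] [0.5889 0.0321 0.0233]
(270, 134) [153 153 160] [ 0.736  -0.1478  0.0732]
(273, 150) [148 159 158] [ 6.986e-01 -1.625e-01 -1.000e-04]
```

View pics/topcrop.png

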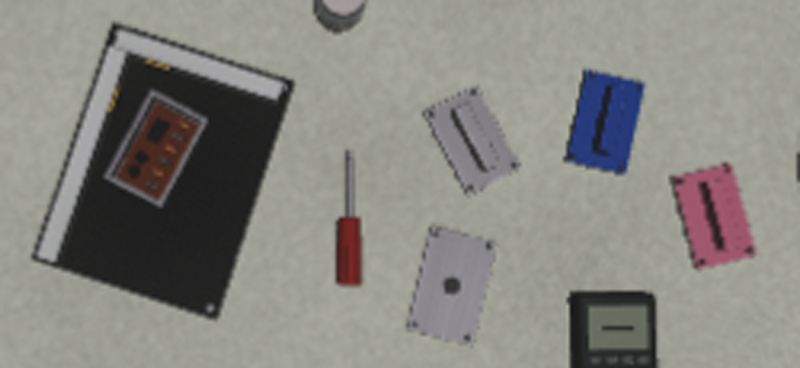

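View pics/toph.png

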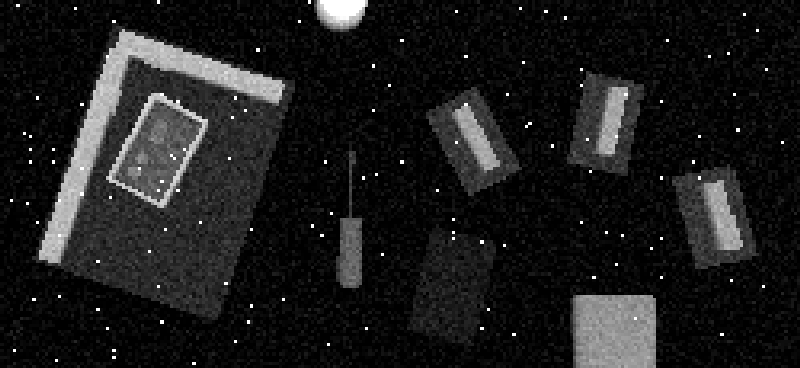

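```bash
cat >> h.py <<'E'
def rect(P,m):
    m=cv2.morphologyEx(m.astype(np.uint8),cv2.MORPH_OPEN,np.ones((2,2)))
    n,l,st,_=cv2.connectedComponentsWithStats(m,connectivity=8); i=1+np.argmax(st[1:,4])
    X=P[l==i]; (c,wh,a)=cv2.minAreaRect((X[:,:2]*1000).astype(np.float32))
    if wh[0]<wh[1]: wh=wh[::-1]; a+=90
    a=(a+90)%180-90
    return np.r_[c,wh,a,X[:,2].mean()*1000,X[:,:2].mean(0)*1000].round(1)
E
python3 - <<'E'
from h import *
d=dict(np.load("top0.npz")); P=cloud(d); Z=P[...,2]
v,u=np.mgrid[0:384,0:512]
def box(a,b,c,e): return (u>=a)&(u<b)&(v>=c)&(v<e)
cov=box(296,330,158,200)
print("cover",rect(P,cov&(Z>.006)&(Z<.06)))
print("rib",rect(P,cov&(Z>.03)&(Z<.06)))
print("case rim",rect(P,box(197,231,160,202)&(Z>.043)&(Z<.06)))
print("case all",rect(P,box(197,231,162,202)&(Z>.019)&(Z<.06)))
fx=box(170,262,135,240)
print("fixture",rect(P,fx&(Z>.005)&(Z<.06)))
print("stops",rect(P,fx&(Z>.038)&(Z<.06)))
E
```

```text
cover [ 543.4 -190.5  304.7   97.8  -62.1   24.   597.  -293.4]
rib [ 599.5 -296.7   68.4   24.1   29.3   38.1  598.7 -294.5]
case rim [635.7  76.9  32.8  12.4  -1.2  41.5 637.6  78.2]
case all [544.8 -24.2 207.6 110.3  52.9  39.7 582.   26.9]
fixture [559.7   9.1 262.6 229.1 -16.8  26.5 562.1  21.4]
stops [573.5  20.1 239.3 226.1  -8.6  47.8 616.5  51.9]
```

```bash
cat >> h.py <<'E'
from scipy.spatial.transform import Rotation as Ro
def plan(target,yaw,n=None,s=None):
    "rows to go to TCP target with tool down and tool-x yaw (deg)"
    s=s or manip.sense(); p=s["position"].copy(); R=s["eef_rot"].copy()
    c,sn=np.cos(np.radians(yaw)),np.sin(np.radians(yaw))
    G=np.c_[[c,sn,0],[sn,-c,0],[0,0,-1]]; target=np.array(target,float)
    r=Ro.from_matrix(R.T@G).as_rotvec(degrees=True)
    N=max(np.ceil(np.linalg.norm(target-p)/.060),np.ceil(np.linalg.norm(r)/10.),1,n or 1); N=int(N)
    print("at",p.round(4),"yaw",np.degrees(np.arctan2(R[1,0],R[0,0])).round(2),"F",s["force"].round(2),"w",round(s["width"],4),"t",round(s["clock"],2),"tilt",R[2,:2].round(4),"rows",N)
    p0=p.copy()
    for i in range(N):
        dw=(target-p0)/N; dl=R.T@dw; print('{"rot":%s,"linear":%s}'%((r/N).round(2).tolist(),dl.round(4).tolist()))
        R=R@Ro.from_rotvec(r/N,degrees=True).as_matrix()
E
python3 -c "
from h import *
plan([.64,.01,.29],152,15)"
```

```text
at [0.1331 0.559  0.239 ] yaw 166.6 F [-0.17  0.43  0.93] w 0.092 t 0.2 tilt [ 0.0002 -0.0011] rows 15
{"rot":[-0.0, -0.0, 0.97],"linear":[-0.0414, -0.0278, -0.0034]}
{"rot":[-0.0, -0.0, 0.97],"linear":[-0.0418, -0.0271, -0.0034]}
{"rot":[-0.0, -0.0, 0.97],"linear":[-0.0423, -0.0264, -0.0034]}
{"rot":[-0.0, -0.0, 0.97],"linear":[-0.0427, -0.0256, -0.0034]}
{"rot":[-0.0, -0.0, 0.97],"linear":[-0.0431, -0.0249, -0.0034]}
{"rot":[-0.0, -0.0, 0.97],"linear":[-0.0436, -0.0242, -0.0034]}
{"rot":[-0.0, -0.0, 0.97],"linear":[-0.044, -0.0234, -0.0034]}
{"rot":[-0.0, -0.0, 0.97],"linear":[-0.0444, -0.0227, -0.0034]}
{"rot":[-0.0, -0.0, 0.97],"linear":[-0.0447, -0.0219, -0.0034]}
{"rot":[-0.0, -0.0, 0.97],"linear":[-0.0451, -0.0212, -0.0034]}
{"rot":[-0.0, -0.0, 0.97],"linear":[-0.0455, -0.0204, -0.0034]}
{"rot":[-0.0, -0.0, 0.97],"linear":[-0.0458, -0.0196, -0.0034]}
{"rot":[-0.0, -0.0, 0.97],"linear":[-0.0461, -0.0188, -0.0034]}
{"rot":[-0.0, -0.0, 0.97],"linear":[-0.0464, -0.018, -0.0034]}
{"rot":[-0.0, -0.0, 0.97],"linear":[-0.0467, -0.0172, -0.0034]}
```

Emit:
{"op": "play_rows", "data": {"plan": [{"rot":[0,0,1],"linear":[-0.041,-0.028,-0.008],"hand":1},{"rot":[0,0,1],"linear":[-0.042,-0.027,-0.008],"hand":1},{"rot":[0,0,1],"linear":[-0.042,-0.026,-0.005],"hand":1},{"rot":[0,0,1],"linear":[-0.043,-0.026,-0.003],"hand":1},{"rot":[0,0,1],"linear":[-0.043,-0.025,-0.003],"hand":1}], "squeeze": 40}}

```text
clock: 0.82
position: [0.3037, 0.3719, 0.2654]
eef_rot: [[-0.95, 0.312, -0.001], [0.312, 0.95, -0.002], [0.0, -0.003, -1.0]]
force: [0.7, 1.6, 0.6]
width: 0.0918
```

Emit:
{"op": "play_rows", "data": {"plan": [{"rot":[0,0,1],"linear":[-0.044,-0.024,-0.003],"hand":1},{"rot":[0,0,1],"linear":[-0.044,-0.023,-0.003],"hand":1},{"rot":[0,0,1],"linear":[-0.044,-0.023,-0.003],"hand":1},{"rot":[0,0,1],"linear":[-0.045,-0.022,-0.003],"hand":1},{"rot":[0,0,1],"linear":[-0.045,-0.021,-0.003],"hand":1}]}}

```text
clock: 1.45
position: [0.4772, 0.1821, 0.2809]
eef_rot: [[-0.918, 0.396, -0.001], [0.396, 0.918, -0.002], [-0.0, -0.002, -1.0]]
force: [1.3, 0.2, 0.4]
width: 0.0918
```

```bash
python3 -c "
from h import *
plan([.64,.01,.29],152,5)"
```

```text
at [0.4772 0.1821 0.2809] yaw 156.65 F [1.32 0.24 0.41] w 0.0918 t 1.45 tilt [-0.0001 -0.0016] rows 5
{"rot":[-0.02, 0.0, 0.93],"linear":[-0.0435, -0.0187, -0.0018]}
{"rot":[-0.02, 0.0, 0.93],"linear":[-0.0438, -0.018, -0.0018]}
{"rot":[-0.02, 0.0, 0.93],"linear":[-0.0441, -0.0173, -0.0018]}
{"rot":[-0.02, 0.0, 0.93],"linear":[-0.0444, -0.0166, -0.0018]}
{"rot":[-0.02, 0.0, 0.93],"linear":[-0.0447, -0.0158, -0.0018]}
```

Emit:
{"op": "play_rows", "data": {"plan": [{"rot":[0,0,1],"linear":[-0.047,-0.021,-0.002],"hand":1},{"rot":[0,0,1],"linear":[-0.047,-0.02,-0.002],"hand":1},{"rot":[0,0,1],"linear":[-0.048,-0.02,-0.002],"hand":1},{"rot":[0,0,1],"linear":[-0.048,-0.019,-0.002],"hand":1},{"rot":[0,0,0.5],"linear":[-0.04,-0.015,-0.002],"hand":1}]}}

```text
clock: 2.08
position: [0.649, -0.0096, 0.2904]
eef_rot: [[-0.882, 0.471, -0.001], [0.471, 0.882, -0.001], [0.001, -0.001, -1.0]]
force: [0.5, 0.9, 0.3]
width: 0.0919
```

```bash
python3 - <<'E'
from h import *
s=manip.sense(); d=eyes.read_camera("wrist"); np.savez("w1.npz",**d,pos=s["position"],rot=s["eef_rot"])
print(s["position"],s["qvel"].round(3))
cv2.imwrite("pics/w1.png",cv2.resize(d["frame"][:,:,::-1],(768,576),interpolation=cv2.INTER_CUBIC))
E
```

```text
[ 0.64902644 -0.00964803  0.2903939 ] [-0.344  0.6   -0.761  0.007  0.16  -0.276]
```

View pics/w1.png

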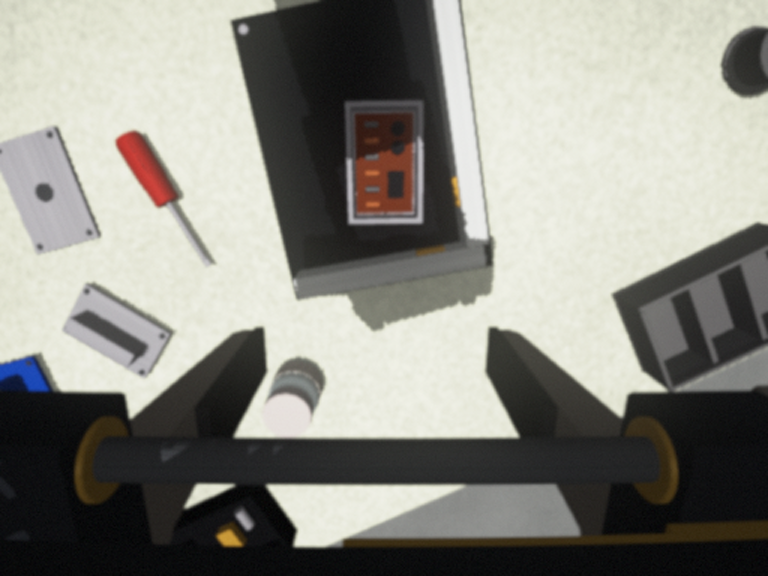

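```bash
cat > meas.py <<'E'
from h import *
import sys
s=manip.sense(); d=eyes.read_camera("wrist"); np.savez(sys.argv[1]+".npz",**d,pos=s["position"],rot=s["eef_rot"])
print(s["position"],s["qvel"].round(3),s["clock"])
cv2.imwrite("pics/"+sys.argv[1]+".png",cv2.resize(d["frame"][:,:,::-1],(768,576),interpolation=cv2.INTER_CUBIC))
P=cloud(d,s); P[...,2]=np.where(d["z_map"]>0,P[...,2],-1)
cv2.imwrite("pics/"+sys.argv[1]+"h.png",cv2.resize(np.clip(P[...,2]*4000,0,255).astype(np.uint8),(768,576),interpolation=cv2.INTER_NEAREST))
np.save(sys.argv[1]+"P.npy",P)
E
python3 meas.py w2
```

```text
[ 0.6511626  -0.01407898  0.28977654] [ 0.035 -0.05   0.079  0.009 -0.014  0.052] 2.125
```

View pics/w2.png

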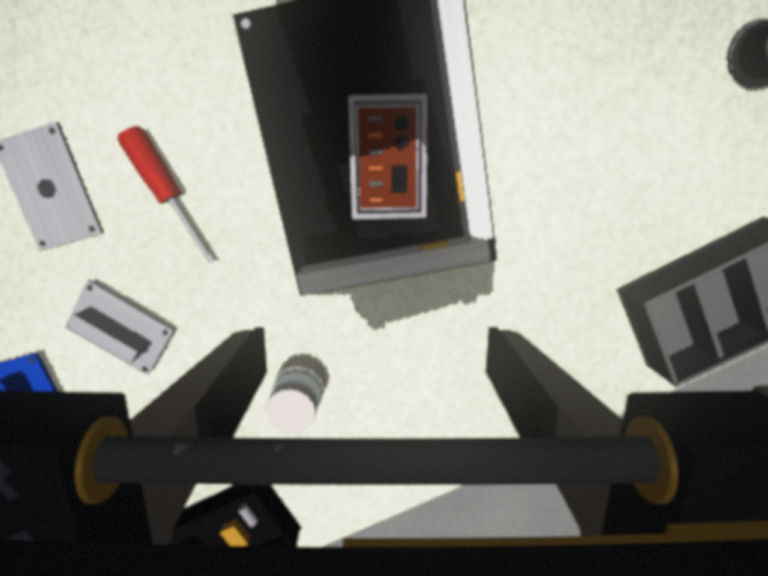

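View pics/w2h.png

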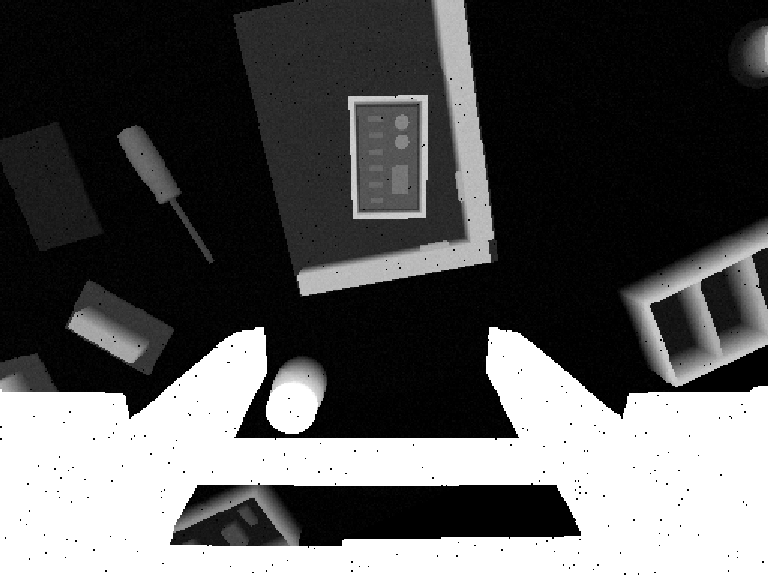

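```bash
cat > an.py <<'E'
from h import *
import sys
P=np.load(sys.argv[1]+"P.npy"); Z=cv2.medianBlur(P[...,2].astype(np.float32),3); P=P.copy();P[...,2]=Z
v,u=np.mgrid[0:384,0:512]*1.5
def box(a,b,c,e): return (u>=a)&(u<b)&(v>=c)&(v<e)
def go(name,b,lo,hi): 
    m=b&(Z>lo)&(Z<hi); print(name,rect(P,m))
go("cover",box(60,180,275,380),.008,.06)
go("rib",box(60,180,275,380),.03,.06)
go("case",box(340,435,85,225),.043,.06)
far=box(300,460,230,300)&(Z>.042)&(Z<.05); side=box(430,500,0,215)&(Z>.042)&(Z<.05)
print("far",rect(P,far)); print("side",rect(P,side))
go("plate",box(225,420,0,240),.005,.016)
print("bench",np.median(Z[200:240,250:300]))
for n,a,b in (("far",far,0),("side",side,1)):
    X=P[a][:,:2]; L=cv2.fitLine((X*1000).astype(np.float32),cv2.DIST_HUBER,0,.01,.01).ravel(); print(n,"line ang",np.degrees(np.arctan2(L[1],L[0])).round(2),L[2:])
E
python3 an.py w2
```

```text
cover [ 576.1 -165.5  358.8  108.6  -76.6   22.   604.1 -281. ]
rib [ 582.  -156.8  350.    70.9  -80.2   38.5  604.8 -286. ]
case [590.3  34.1 108.7  68.7 -27.   42.2 587.9  33.8]
far [636.8 -12.8 163.  115.3  72.7  43.3 671.6 -18.2]
side [576.5  76.9 188.4  99.2 -17.3  44.5 582.6 106.7]
plate [538.9   1.  211.5 160.3 -26.9  11.  519.9   6. ]
bench 0.00058394414
far line ang 73.29 [669.043    -19.428944]
side line ang -17.44 [580.63794 106.10828]
```

```bash
cat > an.py <<'E'
from h import *
import sys
n=sys.argv[1]; D=dict(np.load(n+".npz")); s={"position":D["pos"],"eef_rot":D["rot"]}
P=np.load(n+"P.npy"); Z=cv2.medianBlur(P[...,2].astype(np.float32),3)
v,u=np.mgrid[0:384,0:512]
def box(a,b,c,e): return (u*1.5>=a)&(u*1.5<b)&(v*1.5>=c)&(v*1.5<e)
def go(name,b,lo,hi,zw):
    m=(b&(Z>lo)&(Z<hi)).astype(np.uint8)
    k,l,st,_=cv2.connectedComponentsWithStats(m,connectivity=8); i=1+np.argmax(st[1:,4]); m=l==i
    X=rays(D,np.c_[u[m],v[m]],zw,s)[:,:2]*1000
    c,wh,a=cv2.minAreaRect(X.astype(np.float32))
    if wh[0]<wh[1]: wh=wh[::-1]; a+=90
    L=cv2.fitLine(X.astype(np.float32),cv2.DIST_HUBER,0,.01,.01).ravel()
    print(name,"c",np.round(c,1),"wh",np.round(wh,1),"a",round((a+90)%180-90,2),"z",np.median(Z[m]).round(4),"mean",X.mean(0).round(1),"line",np.degrees(np.arctan(L[1]/L[0])).round(2))
    return X
if __name__=="__main__":
    go("cover",box(60,180,275,380),.008,.06,.013)
    go("plateonly",box(60,180,275,380),.008,.02,.013)
    go("rib",box(60,180,275,380),.037,.06,.041)
    go("case",box(340,435,85,225),.045,.06,.050)
    go("far",box(280,500,230,300),.042,.05,.046)
    go("side",box(430,500,0,215),.042,.05,.046)
E
python3 an.py w2
```

```text
cover c [ 602.7 -290.4] wh [99.1 65.2] a 29.02 z 0.0141 mean [ 602.4 -290.1] line 29.11
plateonly c [ 602.7 -290.4] wh [99.1 65.2] a 29.02 z 0.0136 mean [ 601.8 -280.6] line 21.35
rib c [ 603.4 -289.5] wh [69.9 19.3] a 27.87 z 0.0415 mean [ 603.3 -289.6] line 28.59
case c [587.1  31.9] wh [100.   64.2] a -27.1 z 0.0502 mean [586.   33.5] line -38.89
far c [669.2  -5. ] wh [180.1  30.2] a 72.46 z 0.0465 mean [673.7  -2.9] line 73.75
side c [584.3 103.9] wh [174.7  24.6] a -17.78 z 0.0464 mean [581.5 106. ] line -17.36
```

```bash
python3 -c "
from h import *
plan([.655,-.26,.19],209,10)"
```

```text
at [ 0.6496 -0.0116  0.2896] yaw 151.75 F [-1.52  0.58 -0.3 ] w 0.0918 t 2.17 tilt [ 0.0004 -0.002 ] rows 10
{"rot":[-0.01, -0.01, -5.73],"linear":[-0.0122, -0.0216, 0.01]}
{"rot":[-0.01, -0.01, -5.73],"linear":[-0.01, -0.0227, 0.01]}
{"rot":[-0.01, -0.01, -5.73],"linear":[-0.0077, -0.0236, 0.01]}
{"rot":[-0.01, -0.01, -5.73],"linear":[-0.0053, -0.0243, 0.01]}
{"rot":[-0.01, -0.01, -5.73],"linear":[-0.0029, -0.0247, 0.01]}
{"rot":[-0.01, -0.01, -5.73],"linear":[-0.0004, -0.0248, 0.01]}
{"rot":[-0.01, -0.01, -5.73],"linear":[0.0021, -0.0247, 0.01]}
{"rot":[-0.01, -0.01, -5.73],"linear":[0.0046, -0.0244, 0.01]}
{"rot":[-0.01, -0.01, -5.73],"linear":[0.007, -0.0238, 0.01]}
{"rot":[-0.01, -0.01, -5.73],"linear":[0.0093, -0.023, 0.01]}
```

Emit:
{"op": "play_rows", "data": {"plan": [{"rot":[0,0,-6],"linear":[-0.012,-0.022,0.01],"hand":-0.1},{"rot":[0,0,-6],"linear":[-0.01,-0.023,0.01],"hand":-0.1},{"rot":[0,0,-6],"linear":[-0.008,-0.024,0.01],"hand":-0.1},{"rot":[0,0,-6],"linear":[-0.005,-0.024,0.01],"hand":-0.1},{"rot":[0,0,-6],"linear":[-0.003,-0.025,0.01],"hand":-0.1}]}}

```text
clock: 2.8
position: [0.6526, -0.1344, 0.2382]
eef_rot: [[-0.999, -0.053, -0.003], [-0.053, 0.999, 0.001], [0.003, 0.001, -1.0]]
force: [0.2, -1.0, 0.7]
width: 0.044
```

Emit:
{"op": "play_rows", "data": {"plan": [{"rot":[0,0,-6],"linear":[0,-0.025,0.01],"hand":-0.1},{"rot":[0,0,-6],"linear":[0.002,-0.025,0.01],"hand":-0.1},{"rot":[0,0,-6],"linear":[0.005,-0.024,0.01],"hand":-0.1},{"rot":[0,0,-6],"linear":[0.007,-0.024,0.01],"hand":-0.1},{"rot":[0,0,-5],"linear":[0.009,-0.023,0.01],"hand":-0.1}]}}

```text
clock: 3.42
position: [0.6611, -0.2559, 0.1856]
eef_rot: [[-0.836, -0.549, -0.005], [-0.549, 0.836, 0.005], [0.002, 0.007, -1.0]]
force: [0.1, -0.8, -0.6]
width: 0.0415
```

```bash
python3 meas.py w3a >/dev/null; python3 meas.py w3
```

```text
[ 0.66014772 -0.25884068  0.18356957] [ 0.018 -0.018  0.029  0.002  0.016  0.197] 3.475
```

View pics/w3.png

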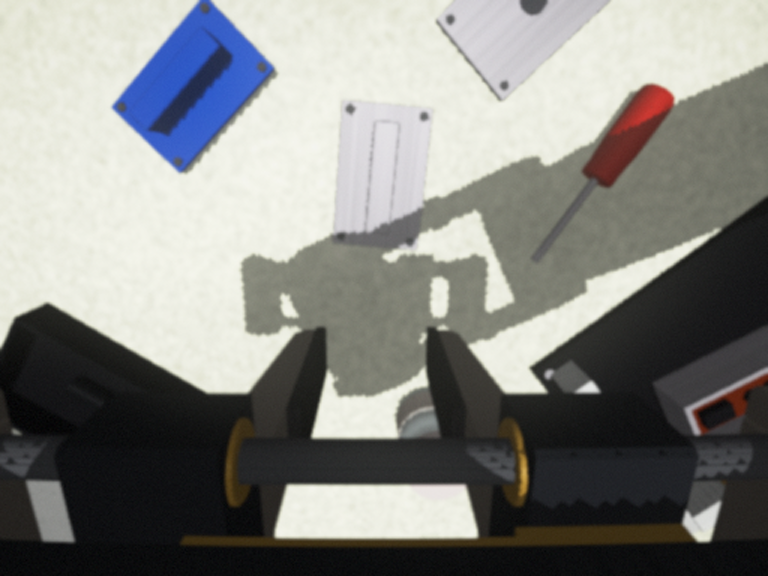

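```bash
python3 - <<'E'
import sys; sys.argv=["x","w3"]
from an import *
b=box(325,440,90,260)
go("cover",b,.008,.06,.013); go("rib",b,.036,.06,.041)
im=D["frame"][50:180,180:330,::-1]; cv2.imwrite("pics/cov.png",cv2.resize(im,None,fx=4,fy=4,interpolation=cv2.INTER_CUBIC))
plan([.610,-.279,.12],209,5)
E
```

```text
cover c [ 603.  -291.4] wh [98.6 62.2] a 28.17 z 0.0136 mean [ 601.4 -292.3] line 28.57
rib c [ 603.1 -291.4] wh [70.2 16. ] a 28.04 z 0.0414 mean [ 602.  -291.9] line 28.19
at [ 0.6601 -0.2572  0.1841] yaw -147.04 F [0.6  0.4  0.09] w 0.0415 t 3.52 tilt [0.0036 0.0085] rows 5
{"rot":[0.1, -0.04, 0.79],"linear":[0.0107, 0.0017, 0.0129]}
{"rot":[0.1, -0.04, 0.79],"linear":[0.0108, 0.0016, 0.0129]}
{"rot":[0.1, -0.04, 0.79],"linear":[0.0108, 0.0014, 0.0128]}
{"rot":[0.1, -0.04, 0.79],"linear":[0.0108, 0.0013, 0.0128]}
{"rot":[0.1, -0.04, 0.79],"linear":[0.0109, 0.0012, 0.0128]}
```

View pics/cov.png

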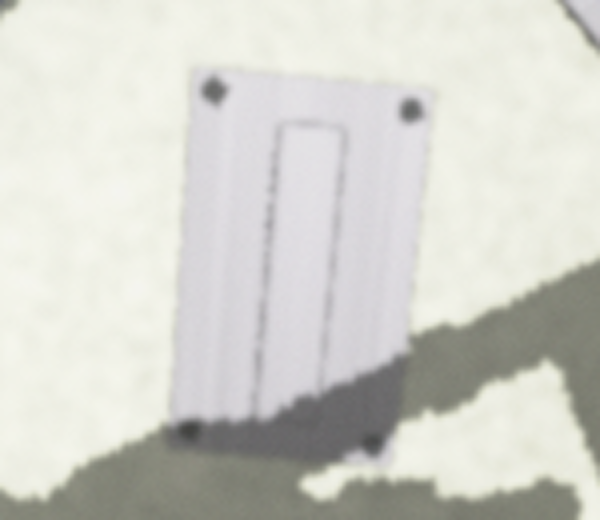

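```bash
python3 -c "
from h import *
plan([.603,-.2915,.09],208.2,5)"
```

```text
at [ 0.6601 -0.2572  0.1841] yaw -147.04 F [0.6  0.4  0.09] w 0.0415 t 3.52 tilt [0.0036 0.0085] rows 5
{"rot":[0.1, -0.05, 0.95],"linear":[0.0133, 0.0003, 0.0189]}
{"rot":[0.1, -0.05, 0.95],"linear":[0.0133, 0.0001, 0.0189]}
{"rot":[0.1, -0.05, 0.95],"linear":[0.0133, -0.0001, 0.0188]}
{"rot":[0.1, -0.05, 0.95],"linear":[0.0133, -0.0003, 0.0188]}
{"rot":[0.1, -0.05, 0.95],"linear":[0.0133, -0.0005, 0.0188]}
```

Emit:
{"op": "play_rows", "data": {"plan": [{"rot":[0.1,0,1],"linear":[0.0135,0,0.019],"hand":-0.1},{"rot":[0.1,0,1],"linear":[0.0135,0,0.019],"hand":-0.1},{"rot":[0.1,0,1],"linear":[0.0135,0,0.019],"hand":-0.1},{"rot":[0.1,0,1],"linear":[0.0135,0,0.019],"hand":-0.1},{"rot":[0.1,0,1],"linear":[0.0135,0,0.019],"hand":-0.1}]}}

```text
clock: 4.15
position: [0.6029, -0.2841, 0.0916]
eef_rot: [[-0.887, -0.462, 0.002], [-0.462, 0.887, -0.002], [-0.001, -0.003, -1.0]]
force: [0.5, 0.8, -1.2]
width: 0.0412
```

```bash
python3 -c "
from h import *
plan([.603,-.2915,.042],208.2,4)"
```

```text
at [ 0.6029 -0.2841  0.0916] yaw -152.46 F [ 0.49  0.81 -1.19] w 0.0412 t 4.15 tilt [-0.001 -0.003] rows 4
{"rot":[-0.04, 0.01, -0.16],"linear":[0.0009, -0.0016, 0.0124]}
{"rot":[-0.04, 0.01, -0.16],"linear":[0.0009, -0.0016, 0.0124]}
{"rot":[-0.04, 0.01, -0.16],"linear":[0.0009, -0.0016, 0.0124]}
{"rot":[-0.04, 0.01, -0.16],"linear":[0.0009, -0.0016, 0.0124]}
```

Emit:
{"op": "play_rows", "data": {"plan": [{"rot":[0,0,-0.2],"linear":[0.001,-0.002,0.01],"hand":-0.1},{"rot":[0,0,-0.2],"linear":[0.001,-0.002,0.01],"hand":-0.1},{"rot":[0,0,-0.2],"linear":[0.001,-0.001,0.01],"hand":-0.1},{"rot":[0,0,0],"linear":[0.001,-0.001,0.008],"hand":-0.1},{"rot":[0,0,0],"linear":[0,0,0],"hand":-0.1}]}}

```text
clock: 4.78
position: [0.6033, -0.2883, 0.0523]
eef_rot: [[-0.881, -0.472, 0.003], [-0.472, 0.882, -0.001], [-0.002, -0.002, -1.0]]
force: [-0.2, 0.5, 0.3]
width: 0.0413
```

```bash
python3 -c "
from h import *
plan([.603,-.2915,.042],208.2,2)"
```

```text
at [ 0.6033 -0.2883  0.0523] yaw -151.82 F [-0.17  0.52  0.32] w 0.0413 t 4.78 tilt [-0.0019 -0.002 ] rows 2
{"rot":[-0.06, 0.05, -0.01],"linear":[0.0009, -0.0013, 0.0052]}
{"rot":[-0.06, 0.05, -0.01],"linear":[0.0009, -0.0013, 0.0052]}
```

Emit:
{"op": "play_rows", "data": {"plan": [{"rot":[0,0,0],"linear":[0.001,-0.002,0.006],"hand":-0.1},{"rot":[0,0,0],"linear":[0.001,-0.001,0.005],"hand":-0.1},{"rot":[0,0,0],"linear":[0,0,0],"hand":-0.5},{"rot":[0,0,0],"linear":[0,0,0],"hand":-1},{"rot":[0,0,0],"linear":[0,0,0],"hand":-1}], "squeeze": 45}}

```text
clock: 5.4
position: [0.6035, -0.2925, 0.0415]
eef_rot: [[-0.882, -0.472, 0.004], [-0.472, 0.882, -0.001], [-0.003, -0.003, -1.0]]
force: [-0.7, 1.1, -1.5]
width: 0.0156
```

Emit:
{"op": "play_rows", "data": {"plan": [{"rot":[0,0,0],"linear":[0,0,0],"hand":-1},{"rot":[0,0,0],"linear":[0,0,-0.01],"hand":-1},{"rot":[0,0,0],"linear":[0,0,-0.02],"hand":-1},{"rot":[0,0,0],"linear":[0,0,-0.03],"hand":-1},{"rot":[0,0,0],"linear":[0,0,-0.03],"hand":-1}]}}

```text
clock: 6.02
position: [0.6019, -0.2914, 0.1342]
eef_rot: [[-0.882, -0.472, 0.0], [-0.472, 0.882, 0.001], [-0.001, 0.001, -1.0]]
force: [0.7, 0.2, -0.7]
width: 0.0159
```

```bash
python3 meas.py w4; python3 -c "
from h import *
plan([.587,.032,.16],152.9,10)"
```

```text
[ 0.60188798 -0.29137506  0.13424686] [-0.003 -0.28  -0.148 -0.001  0.424  0.   ] 6.025
at [ 0.6043 -0.293   0.1398] yaw -151.82 F [ 2.83 -1.43  2.1 ] w 0.0159 t 6.08 tilt [-0.0041 -0.0066] rows 10
{"rot":[-0.02, 0.04, 5.53],"linear":[-0.0138, 0.0294, -0.0022]}
{"rot":[-0.02, 0.04, 5.53],"linear":[-0.0109, 0.0306, -0.0022]}
{"rot":[-0.02, 0.04, 5.53],"linear":[-0.0079, 0.0316, -0.0021]}
{"rot":[-0.02, 0.04, 5.53],"linear":[-0.0048, 0.0322, -0.0021]}
{"rot":[-0.02, 0.04, 5.53],"linear":[-0.0017, 0.0325, -0.0021]}
{"rot":[-0.02, 0.04, 5.53],"linear":[0.0014, 0.0325, -0.0021]}
{"rot":[-0.02, 0.04, 5.53],"linear":[0.0045, 0.0322, -0.0021]}
{"rot":[-0.02, 0.04, 5.53],"linear":[0.0076, 0.0316, -0.0021]}
{"rot":[-0.02, 0.04, 5.53],"linear":[0.0106, 0.0308, -0.0021]}
{"rot":[-0.02, 0.04, 5.53],"linear":[0.0136, 0.0296, -0.002]}
```

View pics/w4.png

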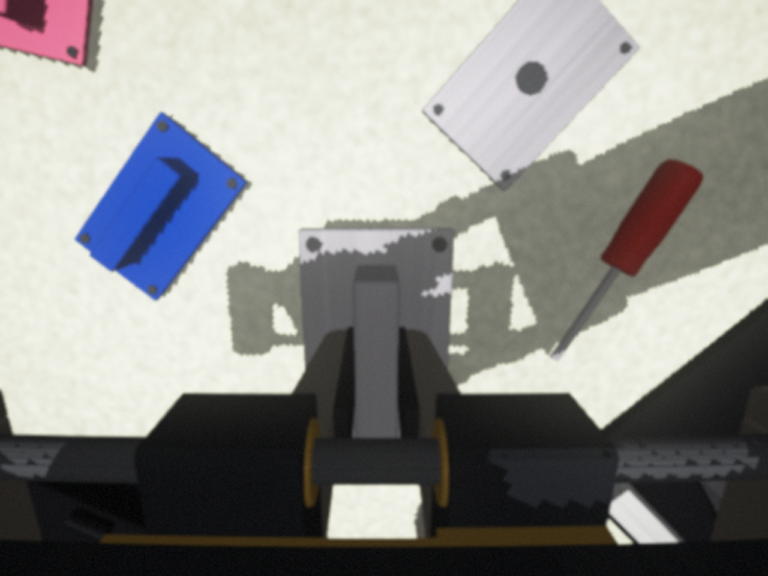

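```bash
cat > held.py <<'E'
import sys
from h import *
D=dict(np.load(sys.argv[1]+".npz"));P=np.load(sys.argv[1]+"P.npy")
T=(P-D["pos"])@D["rot"]
I={"position":np.zeros(3),"eef_rot":np.eye(3)}
v,u=np.mgrid[0:384,0:512]
z=cv2.medianBlur(T[...,2].astype(np.float32),3)
m=(np.abs(z-.0285)<.005)&(v>145)&(v<215)&(u>190)&(u<310)
X=rays(D,np.c_[u[m],v[m]],.0285,I)*1000
print("z",np.median(z[m])*1000,"xmax",np.percentile(X[:,0],[97,99,100]))
for a in range(30,50,4):
    q=X[(X[:,0]>a)&(X[:,0]<a+4)]; print(a,q[:,1].min().round(1),q[:,1].max().round(1))
top=[X[(X[:,1]>y)&(X[:,1]<y+4),0].max().round(1) for y in range(-30,28,6)]; print(top)
E
python3 held.py w4
```

```text
z 27.841774 xmax [48.31464053 48.90887782 48.95889492]
30 -31.1 30.4
34 -30.9 30.2
38 -31.3 30.6
42 -31.2 30.4
46 -31.0 30.2
[np.float64(48.9), np.float64(48.9), np.float64(48.9), np.float64(48.9), np.float64(48.9), np.float64(48.9), np.float64(48.9), np.float64(48.9), np.float64(48.9), np.float64(49.0)]
```

```bash
python3 -c "
from h import *
plan([.685,-.018,.20],152.9,10)"
```

```text
at [ 0.6043 -0.293   0.1398] yaw -151.82 F [ 2.83 -1.43  2.1 ] w 0.0159 t 6.08 tilt [-0.0041 -0.0066] rows 10
{"rot":[-0.02, 0.04, 5.53],"linear":[-0.0201, 0.0204, -0.0061]}
{"rot":[-0.02, 0.04, 5.53],"linear":[-0.0181, 0.0222, -0.0061]}
{"rot":[-0.02, 0.04, 5.53],"linear":[-0.0158, 0.0239, -0.0061]}
{"rot":[-0.02, 0.04, 5.53],"linear":[-0.0135, 0.0253, -0.0061]}
{"rot":[-0.02, 0.04, 5.53],"linear":[-0.011, 0.0265, -0.0061]}
{"rot":[-0.02, 0.04, 5.53],"linear":[-0.0083, 0.0274, -0.0061]}
{"rot":[-0.02, 0.04, 5.53],"linear":[-0.0057, 0.0281, -0.0061]}
{"rot":[-0.02, 0.04, 5.53],"linear":[-0.0029, 0.0285, -0.0061]}
{"rot":[-0.02, 0.04, 5.53],"linear":[-0.0002, 0.0287, -0.006]}
{"rot":[-0.02, 0.04, 5.53],"linear":[0.0026, 0.0285, -0.006]}
```

Emit:
{"op": "play_rows", "data": {"plan": [{"rot":[0,0,5.5],"linear":[-0.02,0.02,-0.014],"hand":-1},{"rot":[0,0,5.5],"linear":[-0.018,0.022,-0.014],"hand":-1},{"rot":[0,0,5.5],"linear":[-0.016,0.024,-0.012],"hand":-1},{"rot":[0,0,5.5],"linear":[-0.0135,0.025,-0.01],"hand":-1},{"rot":[0,0,5.5],"linear":[-0.011,0.026,-0.006],"hand":-1}]}}

```text
clock: 6.7
position: [0.6475, -0.156, 0.2029]
eef_rot: [[-1.0, 0.008, 0.014], [0.008, 1.0, -0.009], [-0.014, -0.008, -1.0]]
force: [0.2, -0.0, -0.8]
width: 0.0157
```

Emit:
{"op": "play_rows", "data": {"plan": [{"rot":[0,0,5.5],"linear":[-0.008,0.027,-0.003],"hand":-1},{"rot":[0,0,5.5],"linear":[-0.006,0.028,-0.003],"hand":-1},{"rot":[0,0,5.5],"linear":[-0.003,0.028,-0.002],"hand":-1},{"rot":[0,0,5.5],"linear":[0,0.029,-0.002],"hand":-1},{"rot":[0,0,5.5],"linear":[0.003,0.028,0],"hand":-1}]}}

```text
clock: 7.32
position: [0.6922, -0.0159, 0.2174]
eef_rot: [[-0.875, 0.483, 0.021], [0.483, 0.876, -0.011], [-0.023, 0.001, -1.0]]
force: [0.2, -0.4, -2.0]
width: 0.0158
```

```bash
python3 -c "
from h import *
plan([.685,-.018,.20],152.9,2)"
```

```text
at [ 0.6922 -0.0159  0.2174] yaw 151.13 F [ 0.24 -0.44 -1.97] w 0.0158 t 7.33 tilt [-0.0235  0.0009] rows 2
{"rot":[0.01, 0.67, -0.89],"linear":[0.0029, -0.0027, 0.0086]}
{"rot":[0.01, 0.67, -0.89],"linear":[0.0028, -0.0026, 0.0087]}
```

Emit:
{"op": "play_rows", "data": {"plan": [{"rot":[0,0.7,-0.9],"linear":[0.003,-0.003,0.005],"hand":-1},{"rot":[0,0.6,-0.9],"linear":[0.003,-0.002,0.004],"hand":-1},{"rot":[0,0,0],"linear":[0,0,0],"hand":-1},{"rot":[0,0,0],"linear":[0,0,0],"hand":-1},{"rot":[0,0,0],"linear":[0,0,0],"hand":-1}]}}

```text
clock: 7.95
position: [0.6841, -0.0186, 0.2088]
eef_rot: [[-0.892, 0.452, 0.001], [0.452, 0.892, -0.0], [-0.001, 0.0, -1.0]]
force: [-0.5, -1.1, -1.6]
width: 0.0155
```

```bash
python3 meas.py w5;python3 held.py w5
```

```text
[ 0.68412489 -0.01856964  0.20875214] [-0.007 -0.     0.001  0.    -0.002 -0.001] 7.95
z 27.809164 xmax [48.38642173 48.98180461 49.03342396]
30 -30.1 31.4
34 -29.9 31.2
38 -30.3 31.6
42 -30.1 31.4
46 -30.0 31.3
[np.float64(49.0), np.float64(49.0), np.float64(49.0), np.float64(49.0), np.float64(49.0), np.float64(49.0), np.float64(49.0), np.float64(49.0), np.float64(49.0), np.float64(49.0)]
```

View pics/w5.png

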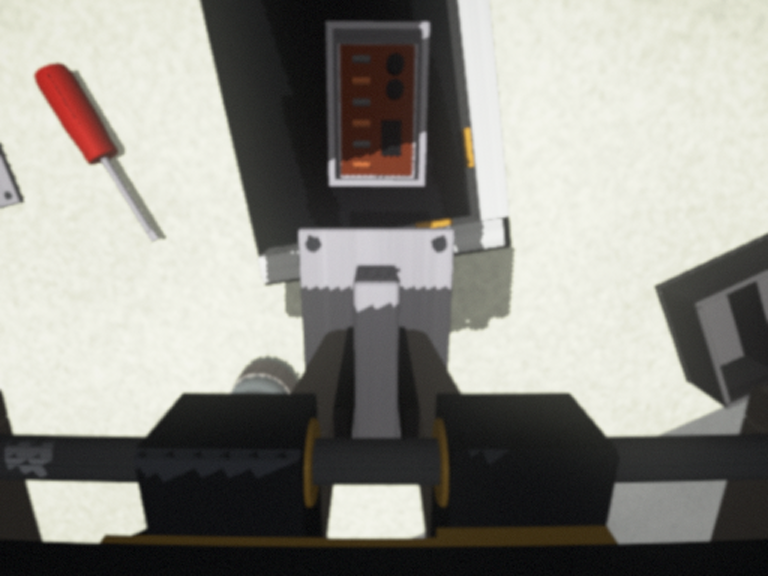

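```bash
python3 - <<'E'
import sys; sys.argv=["x","w5"]
from an import *
X=go("case",box(320,440,10,195),.046,.056,.050)
# tool frame
T=(np.c_[X/1000,np.full(len(X),.05)]-D["pos"])@D["rot"]
c,wh,a=cv2.minAreaRect((T[:,:2]*1000).astype(np.float32)); print("tool",c,wh,a)
go("far",box(255,520,200,280),.043,.05,.046)
go("side",box(450,510,0,215),.043,.05,.046)
E
```

```text
case c [586.5  32.3] wh [99.8 64.6] a -26.96 z 0.0503 mean [581.   34.5] line -26.62
tool (110.21119689941406, 1.177490234375) (99.75831604003906, 64.62049102783203) 0.09278246760368347
far c [687.4  58.6] wh [47.9 33.6] a 72.18 z 0.0464 mean [690.8  61.9] line -74.16
side c [621.4  93.5] wh [138.4  21.4] a -17.55 z 0.0464 mean [617.4  94.8] line -17.22
```

```bash
python3 -c "
from h import *
plan([.5861,.0317,.105],153.0,5)"
```

```text
at [ 0.6841 -0.0186  0.2089] yaw 153.14 F [-0.22 -0.18 -1.21] w 0.0156 t 8.0 tilt [-0.001   0.0001] rows 5
{"rot":[0.0, 0.01, 0.03],"linear":[0.0221, 0.0001, 0.0207]}
{"rot":[0.0, 0.01, 0.03],"linear":[0.0221, 0.0001, 0.0208]}
{"rot":[0.0, 0.01, 0.03],"linear":[0.022, 0.0001, 0.0208]}
{"rot":[0.0, 0.01, 0.03],"linear":[0.022, 0.0001, 0.0208]}
{"rot":[0.0, 0.01, 0.03],"linear":[0.022, 0.0001, 0.0208]}
```

Emit:
{"op": "play_rows", "data": {"plan": [{"rot":[0,0,0],"linear":[0.03,0,0.01],"hand":-1},{"rot":[0,0,0],"linear":[0.03,0,0.02],"hand":-1},{"rot":[0,0,0],"linear":[0.025,0,0.025],"hand":-1},{"rot":[0,0,0],"linear":[0.02,0,0.025],"hand":-1},{"rot":[0,0,0],"linear":[0.007,0,0.018],"hand":-1}]}}

```text
clock: 8.62
position: [0.5843, 0.0319, 0.111]
eef_rot: [[-0.891, 0.453, 0.009], [0.453, 0.891, -0.002], [-0.009, 0.002, -1.0]]
force: [-0.1, -0.3, -1.6]
width: 0.0157
```

```bash
python3 -c "
from h import *
plan([.5861,.0317,.1],153.0,2)"
```

```text
at [0.5843 0.0319 0.111 ] yaw 153.05 F [-0.05 -0.26 -1.65] w 0.0157 t 8.62 tilt [-0.0086  0.0024] rows 2
{"rot":[0.07, 0.25, 0.03],"linear":[-0.0008, 0.0003, 0.0055]}
{"rot":[0.07, 0.25, 0.03],"linear":[-0.0008, 0.0003, 0.0055]}
```

Emit:
{"op": "play_rows", "data": {"plan": [{"rot":[0.1,0.3,0],"linear":[-0.001,0,0.006],"hand":-1},{"rot":[0,0.2,0],"linear":[0,0,0.005],"hand":-1},{"rot":[0,0,0],"linear":[0,0,0],"hand":-1},{"rot":[0,0,0],"linear":[0,0,0],"hand":-1},{"rot":[0,0,0],"linear":[0,0,0],"hand":-1}]}}

```text
clock: 9.25
position: [0.5871, 0.0306, 0.1011]
eef_rot: [[-0.891, 0.454, 0.002], [0.454, 0.891, 0.0], [-0.002, 0.001, -1.0]]
force: [0.4, -0.7, -1.1]
width: 0.0159
```

```bash
python3 meas.py w6; python3 -c "
from h import *
plan([.5861,.0317,.09],153.0,4)
d=eyes.read_camera('scene'); cv2.imwrite('pics/s6.png',cv2.resize(d['frame'][170:270,210:350,::-1],None,fx=5,fy=5,interpolation=cv2.INTER_CUBIC))"
```

```text
[0.58708339 0.03060017 0.10112521] [-0.002 -0.002 -0.007 -0.     0.001 -0.   ] 9.25
at [0.5872 0.0306 0.1012] yaw 153.03 F [ 0.63  0.17 -1.67] w 0.0157 t 9.3 tilt [-0.0022  0.0013] rows 4
{"rot":[0.02, 0.03, 0.01],"linear":[0.0004, 0.0001, 0.0028]}
{"rot":[0.02, 0.03, 0.01],"linear":[0.0004, 0.0001, 0.0028]}
{"rot":[0.02, 0.03, 0.01],"linear":[0.0004, 0.0001, 0.0028]}
{"rot":[0.02, 0.03, 0.01],"linear":[0.0004, 0.0001, 0.0028]}
```

View pics/w6.png

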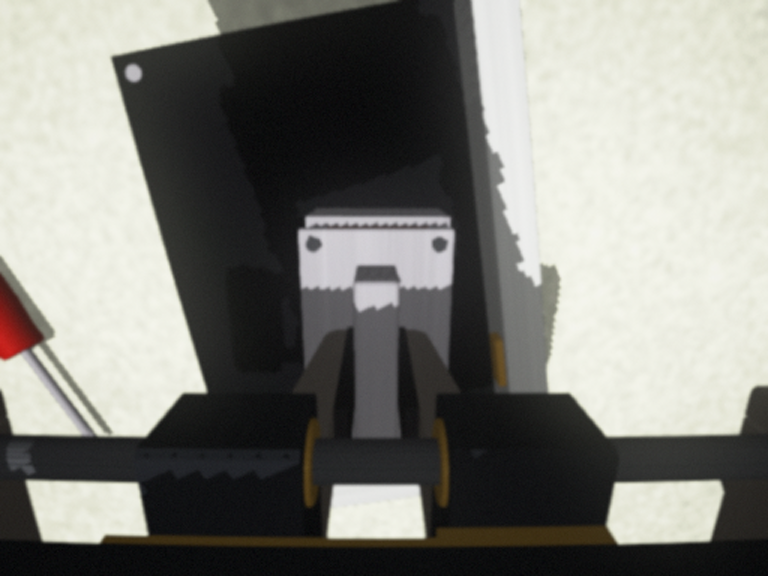

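View pics/s6.png

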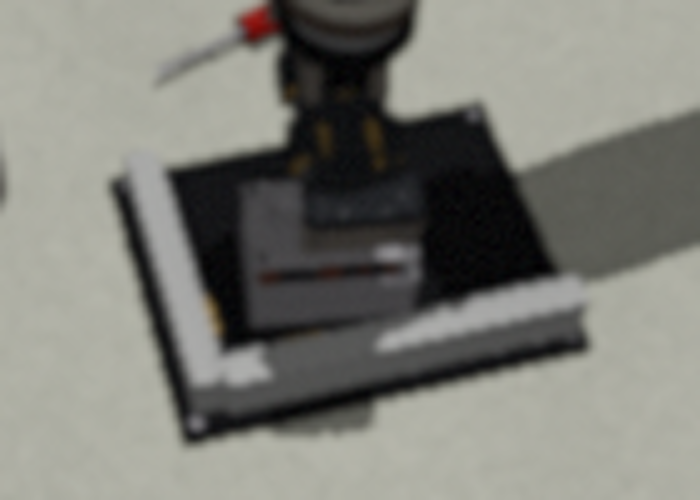

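Emit:
{"op": "play_rows", "data": {"plan": [{"rot":[0,0,0],"linear":[0.002,0.001,0.002],"hand":-1},{"rot":[0,0,0],"linear":[0,0,0.004],"hand":-1},{"rot":[0,0,0],"linear":[0,0,0.003],"hand":-1},{"rot":[0,0,0],"linear":[0,0,0],"hand":-1},{"rot":[0,0,0],"linear":[0,0,0],"hand":-1}]}}

```text
clock: 9.98
position: [0.5854, 0.0327, 0.0913]
eef_rot: [[-0.891, 0.453, 0.002], [0.453, 0.891, 0.0], [-0.001, 0.001, -1.0]]
force: [0.6, 0.1, -1.6]
width: 0.0155
```

```bash
python3 -c "
from h import *
plan([.5857,.0322,.083],153.0,4)"
```

```text
at [0.5854 0.0327 0.0913] yaw 153.04 F [ 0.65  0.15 -1.65] w 0.0155 t 9.97 tilt [-0.0015  0.0011] rows 4
{"rot":[0.02, 0.02, 0.01],"linear":[-0.0001, -0.0001, 0.0021]}
{"rot":[0.02, 0.02, 0.01],"linear":[-0.0001, -0.0001, 0.0021]}
{"rot":[0.02, 0.02, 0.01],"linear":[-0.0001, -0.0001, 0.0021]}
{"rot":[0.02, 0.02, 0.01],"linear":[-0.0001, -0.0001, 0.0021]}
```

Emit:
{"op": "play_rows", "data": {"plan": [{"rot":[0,0,0],"linear":[0,0,0.003],"hand":-1},{"rot":[0,0,0],"linear":[0,0,0.003],"hand":-1},{"rot":[0,0,0],"linear":[0,0,0.002],"hand":-1},{"rot":[0,0,0],"linear":[0,0,0.001],"hand":-1},{"rot":[0,0,0],"linear":[0,0,0],"hand":-1}]}}

```text
clock: 10.6
position: [0.5865, 0.0325, 0.0836]
eef_rot: [[-0.891, 0.453, 0.004], [0.453, 0.891, -0.0], [-0.004, 0.002, -1.0]]
force: [0.3, 0.3, -1.4]
width: 0.0159
```

```bash
python3 meas.py w7; python3 -c "
from h import *
plan([.5857,.0322,.083],153.0,1)"
```

```text
[0.58647619 0.03251327 0.08358392] [ 0.002 -0.003 -0.001 -0.     0.005  0.002] 10.6
at [0.5865 0.0325 0.0835] yaw 153.05 F [ 0.48 -0.18 -0.15] w 0.0157 t 10.65 tilt [-0.0036  0.0016] rows 1
{"rot":[0.09, 0.21, 0.05],"linear":[0.0005, -0.0007, 0.0005]}
```

View pics/w7.png

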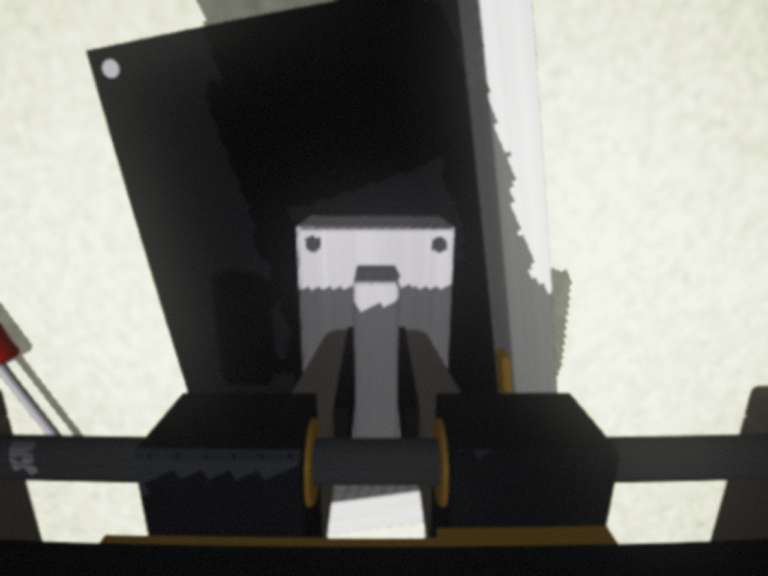

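Emit:
{"op": "play_rows", "data": {"plan": [{"rot":[0.1,0.2,0],"linear":[0,0,0.001],"hand":-1},{"rot":[0,0,0],"linear":[0,0,0.001],"hand":-1},{"rot":[0,0,0],"linear":[0,0,0.001],"hand":-1},{"rot":[0,0,0],"linear":[0,0,0.001],"hand":-1},{"rot":[0,0,0],"linear":[0,0,0.001],"hand":-1}]}}

```text
clock: 11.28
position: [0.589, 0.0321, 0.0834]
eef_rot: [[-0.892, 0.453, 0.004], [0.453, 0.892, -0.002], [-0.004, 0.0, -1.0]]
force: [-2.0, 0.4, 6.0]
width: 0.0156
```

```bash
python3 -c "
from h import *
plan([.5857,.0322,.083],153.0,1)"
```

```text
at [0.589  0.0321 0.0834] yaw 153.08 F [-2.    0.44  5.98] w 0.0156 t 11.28 tilt [-0.0043  0.0005] rows 1
{"rot":[0.03, 0.25, 0.08],"linear":[0.0029, -0.0014, 0.0004]}
```

```bash
python3 -c "
from h import *
plan([.617,.0415,.0834],162.6,10)"
```

```text
at [0.589  0.0321 0.0834] yaw 153.08 F [-2.    0.44  5.98] w 0.0156 t 11.28 tilt [-0.0043  0.0005] rows 10
{"rot":[0.0, 0.02, -0.95],"linear":[-0.0021, 0.0021, 0.0]}
{"rot":[0.0, 0.02, -0.95],"linear":[-0.0021, 0.0021, 0.0]}
{"rot":[0.0, 0.02, -0.95],"linear":[-0.0021, 0.002, 0.0]}
{"rot":[0.0, 0.02, -0.95],"linear":[-0.0022, 0.002, 0.0]}
{"rot":[0.0, 0.02, -0.95],"linear":[-0.0022, 0.002, 0.0]}
{"rot":[0.0, 0.02, -0.95],"linear":[-0.0022, 0.0019, 0.0]}
{"rot":[0.0, 0.02, -0.95],"linear":[-0.0023, 0.0019, 0.0]}
{"rot":[0.0, 0.02, -0.95],"linear":[-0.0023, 0.0018, 0.0]}
{"rot":[0.0, 0.02, -0.95],"linear":[-0.0023, 0.0018, 0.0]}
{"rot":[0.0, 0.02, -0.95],"linear":[-0.0024, 0.0018, -0.0]}
```

Emit:
{"op": "play_rows", "data": {"plan": [{"rot":[0,0.1,-1],"linear":[-0.002,0.002,0.0008],"hand":-1},{"rot":[0,0,-1],"linear":[-0.002,0.002,0.0008],"hand":-1},{"rot":[0,0,-1],"linear":[-0.002,0.002,0.0008],"hand":-1},{"rot":[0,0,-1],"linear":[-0.002,0.002,0.0008],"hand":-1},{"rot":[0,0,-1],"linear":[-0.002,0.002,0.0008],"hand":-1}]}}

```text
clock: 11.9
position: [0.6047, 0.0361, 0.0834]
eef_rot: [[-0.929, 0.37, 0.005], [0.37, 0.929, -0.003], [-0.006, -0.001, -1.0]]
force: [-2.4, 0.4, 5.3]
width: 0.0159
```

```bash
python3 meas.py w8; python3 -c "
from h import *
plan([.617,.0415,.0834],162.6,5)"
```

```text
[0.60466614 0.03608958 0.08338559] [ 0.02   0.054 -0.075 -0.001  0.013 -0.125] 11.9
at [0.605  0.0362 0.0834] yaw 158.34 F [-1.17  0.1   5.56] w 0.0158 t 11.95 tilt [-0.0066 -0.0004] rows 5
{"rot":[-0.01, 0.08, -0.85],"linear":[-0.0018, 0.0019, 0.0]}
{"rot":[-0.01, 0.08, -0.85],"linear":[-0.0019, 0.0018, 0.0]}
{"rot":[-0.01, 0.08, -0.85],"linear":[-0.0019, 0.0018, 0.0]}
{"rot":[-0.01, 0.08, -0.85],"linear":[-0.0019, 0.0018, 0.0]}
{"rot":[-0.01, 0.08, -0.85],"linear":[-0.0019, 0.0018, 0.0]}
```

View pics/w8.png

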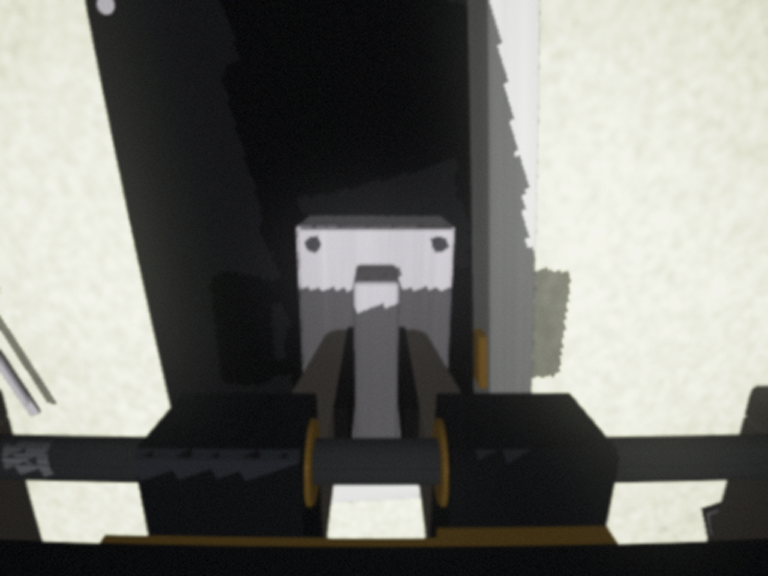

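Emit:
{"op": "play_rows", "data": {"plan": [{"rot":[0,0.2,-0.9],"linear":[-0.002,0.002,0.0008],"hand":-1},{"rot":[0,0.2,-0.9],"linear":[-0.002,0.002,0.0008],"hand":-1},{"rot":[0,0,-0.9],"linear":[-0.002,0.002,0.0008],"hand":-1},{"rot":[0,0,-0.9],"linear":[-0.002,0.002,0.0008],"hand":-1},{"rot":[0,0,-0.8],"linear":[-0.002,0.002,0.0008],"hand":-1}]}}

```text
clock: 12.58
position: [0.6208, 0.0412, 0.0834]
eef_rot: [[-0.956, 0.294, 0.004], [0.294, 0.956, -0.002], [-0.004, -0.001, -1.0]]
force: [-3.7, -0.4, 6.7]
width: 0.0157
```

```bash
python3 meas.py w9; python3 -c "
from h import *
plan([.626,.0475,.0834],162.6,5)"
```

```text
[0.62080412 0.04116083 0.08340719] [ 0.02   0.053 -0.073 -0.004  0.019 -0.093] 12.575
at [0.6211 0.0413 0.0834] yaw 162.95 F [-0.51 -0.15  5.92] w 0.0158 t 12.62 tilt [-0.0046 -0.0012] rows 5
{"rot":[-0.01, 0.05, 0.07],"linear":[-0.0006, 0.0015, 0.0]}
{"rot":[-0.01, 0.05, 0.07],"linear":[-0.0006, 0.0015, 0.0]}
{"rot":[-0.01, 0.05, 0.07],"linear":[-0.0006, 0.0015, 0.0]}
{"rot":[-0.01, 0.05, 0.07],"linear":[-0.0006, 0.0015, 0.0]}
{"rot":[-0.01, 0.05, 0.07],"linear":[-0.0006, 0.0015, 0.0]}
```

View pics/w9.png

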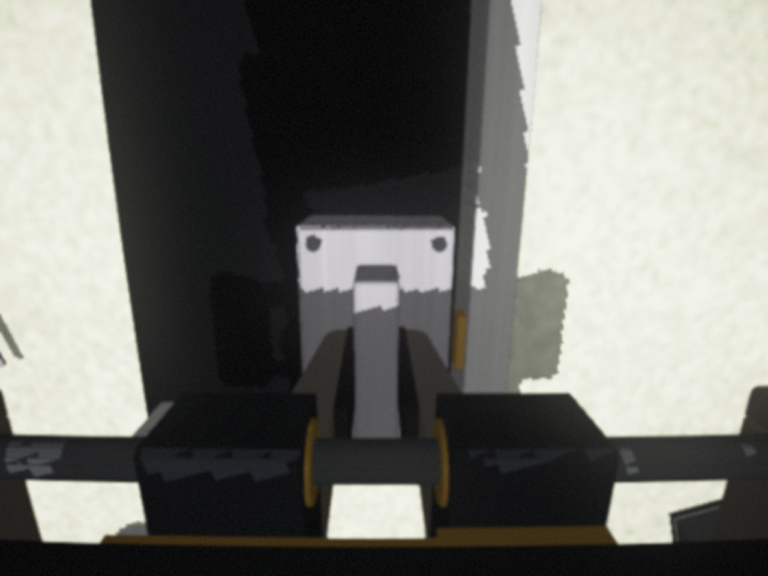

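View pics/w9h.png

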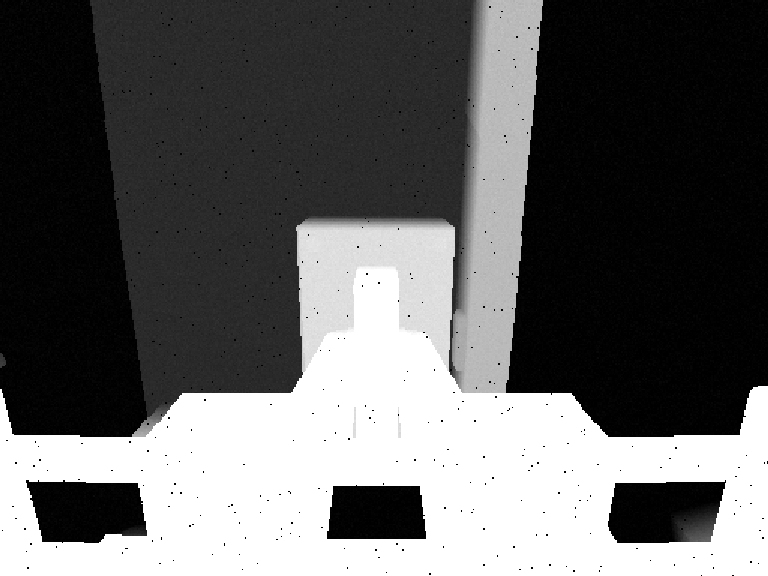

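```bash
cat > edges.py <<'E'
import sys
from h import *
D=dict(np.load(sys.argv[1]+".npz"));P=np.load(sys.argv[1]+"P.npy"); s={"position":D["pos"],"eef_rot":D["rot"]}
Z=cv2.medianBlur(P[...,2].astype(np.float32),3); v,u=np.mgrid[0:384,0:512]
m=(abs(Z-.046)<.002)&(u>300)&(u<380)&(v<255)
X=rays(D,np.c_[u[m],v[m]],.046,s); T=(X-D["pos"])@D["rot"]*1000
a=np.arange(int(T[:,0].min())+3,T[:,0].max()-3,4.)
inn=[];out=[]
for x in a:
    q=T[abs(T[:,0]-x)<2,1]; inn.append(np.percentile(q,1)); out.append(np.percentile(q,99))
for n,y in(("in",inn),("out",out)):
    y=np.array(y);k=np.ones(len(a),bool)
    for _ in range(4):
        p=np.polyfit(a[k],y[k],1); r=y-np.polyval(p,a); k=abs(r)<max(1.5*np.median(abs(r)),.3)
    print(n,"y at x=0:",p[1].round(2),"slope deg",np.degrees(np.arctan(p[0])).round(2),k.sum(),"/",len(a),"range",a[0],a[-1])
m=(abs(Z-.055)<.003)&(u>190)&(u<310)&(v>140)&(v<215)
X=rays(D,np.c_[u[m],v[m]],.055,s); T=(X-D["pos"])@D["rot"]*1000
print("cover plate y",np.percentile(T[:,1],[1,99]),"x",np.percentile(T[:,0],[99]),"z",np.median(Z[m]))
# case front face / rim ahead of the cover
for c in (230,250,270): print(c,[(r,round(float(Z[r,c]),4)) for r in range(138,156,2)])
E
python3 edges.py w9; python3 edges.py w8
```

```text
in y at x=0: 40.72 slope deg 0.42 33 / 38 range -19.0 129.0
out y at x=0: 60.57 slope deg 0.39 32 / 38 range -19.0 129.0
cover plate y [-29.94847842  30.92920967] x [48.93669949] z 0.055525146
230 [(138, 0.0107), (140, 0.0107), (142, 0.0104), (144, 0.0151), (146, 0.0258), (148, 0.0372), (150, 0.046), (152, 0.0538), (154, 0.0552)]
250 [(138, 0.0107), (140, 0.0106), (142, 0.0106), (144, 0.0123), (146, 0.0254), (148, 0.0365), (150, 0.0457), (152, 0.0535), (154, 0.0557)]
270 [(138, 0.0105), (140, 0.0109), (142, 0.0102), (144, 0.0131), (146, 0.0255), (148, 0.0353), (150, 0.0455), (152, 0.0537), (154, 0.0553)]
in y at x=0: 50.72 slope deg -4.37 32 / 38 range -19.0 129.0
out y at x=0: 69.89 slope deg -3.94 31 / 38 range -19.0 129.0
cover plate y [-29.90040417  30.9770506 ] x [48.98813228] z 0.055512607
230 [(138, 0.0105), (140, 0.0106), (142, 0.0107), (144, 0.0144), (146, 0.0255), (148, 0.0363), (150, 0.0451), (152, 0.0541), (154, 0.0552)]
250 [(138, 0.0107), (140, 0.0106), (142, 0.0099), (144, 0.0128), (146, 0.0244), (148, 0.0355), (150, 0.0458), (152, 0.0536), (154, 0.0556)]
270 [(138, 0.0107), (140, 0.0106), (142, 0.0105), (144, 0.0128), (146, 0.0251), (148, 0.0352), (150, 0.0443), (152, 0.0536), (154, 0.0554)]
```

```bash
cat > sc.py <<'E'
import sys
from h import *
d=eyes.read_camera('scene'); np.savez(sys.argv[1]+".npz",**d)
cv2.imwrite('pics/%s.png'%sys.argv[1],cv2.resize(d['frame'][185:260,225:335,::-1],None,fx=7,fy=7,interpolation=cv2.INTER_CUBIC))
E
python3 sc.py s9
```

```text
(no output)
```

View pics/s9.png

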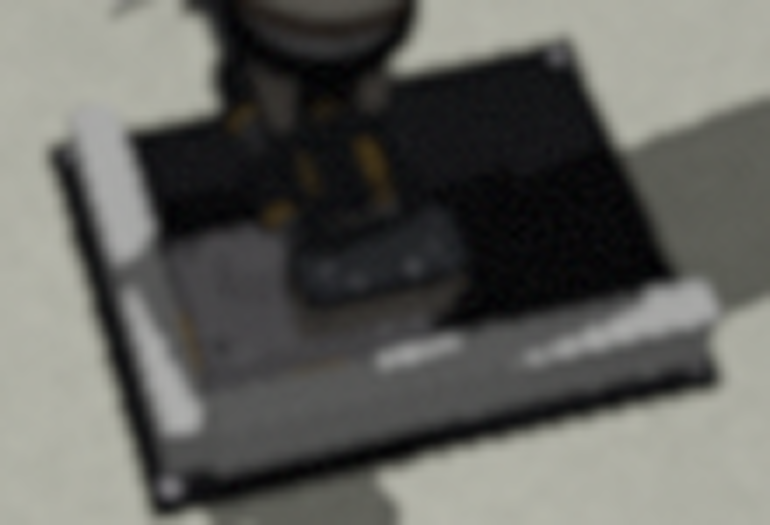

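Emit:
{"op": "play_rows", "data": {"plan": [{"rot":[0,0.1,0.4],"linear":[-0.0003,0.0015,0.0008],"hand":-1},{"rot":[0,0,0],"linear":[-0.0003,0.0015,0.0008],"hand":-1},{"rot":[0,0,0],"linear":[-0.0003,0.0015,0.0008],"hand":-1},{"rot":[0,0,0],"linear":[-0.0003,0.0015,0.0008],"hand":-1},{"rot":[0,0,0],"linear":[-0.0003,0.0015,0.0008],"hand":-1}]}}

```text
clock: 13.3
position: [0.626, 0.046, 0.0834]
eef_rot: [[-0.954, 0.3, 0.003], [0.3, 0.954, -0.005], [-0.004, -0.004, -1.0]]
force: [-4.7, -1.5, 7.7]
width: 0.0155
```

```bash
cat > st.py <<'E'
from h import *
s=manip.sense(); R=s["eef_rot"]; a=np.radians(-17.45); ex=np.array([np.cos(a),np.sin(a)]); ey=np.array([-ex[1],ex[0]])
p=s["position"]*1000; F=s["force"]
print("t",s["clock"],"fix xy",(ex@p[:2]).round(2),(ey@p[:2]).round(2),"z",p[2].round(2),"F fix",(ex@F[:2]).round(2),(ey@F[:2]).round(2),F[2].round(2),"yaw",np.degrees(np.arctan2(R[1,0],R[0,0])).round(2),"tilt",R[2,:2].round(4),"torque",s["torque"].round(2),"w",round(s["width"],4))
E
python3 st.py; python3 meas.py w10; python3 edges.py w10|head -3
```

```text
t 13.3 fix xy 583.41 231.58 z 83.43 F fix -3.99 -2.88 7.68 yaw 162.52 tilt [-0.0045 -0.0043] torque [-0.16  0.79  0.05] w 0.0155
[0.62600725 0.04597023 0.08343419] [ 0.016  0.018 -0.025 -0.005  0.009  0.018] 13.3
in y at x=0: 34.82 slope deg 0.06 34 / 38 range -19.0 129.0
out y at x=0: 54.53 slope deg -0.02 36 / 38 range -19.0 129.0
cover plate y [-29.96396722  30.90158759] x [48.93628833] z 0.055541396
```

Emit:
{"op": "play_rows", "data": {"plan": [{"rot":[0.1,0.1,0],"linear":[-0.0005,0.0012,0.0008],"hand":-1},{"rot":[0.1,0.1,0],"linear":[-0.0005,0.0012,0.0008],"hand":-1},{"rot":[0,0,0],"linear":[-0.0005,0.0012,0.0008],"hand":-1},{"rot":[0,0,0],"linear":[-0.0005,0.0012,0.0008],"hand":-1},{"rot":[0,0,0],"linear":[-0.0005,0.0012,0.0008],"hand":-1}]}}

```text
clock: 13.98
position: [0.6289, 0.0476, 0.0838]
eef_rot: [[-0.954, 0.3, -0.008], [0.3, 0.954, -0.014], [0.003, -0.016, -1.0]]
force: [-7.4, -3.7, 9.1]
width: 0.0159
```

```bash
python3 st.py; python3 meas.py w11; python3 edges.py w11|head -3
```

```text
t 13.975 fix xy 585.72 233.97 z 83.76 F fix -5.97 -5.79 9.15 yaw 162.55 tilt [ 0.0032 -0.0159] torque [-0.56  0.97 -0.09] w 0.0159
[0.62892878 0.04756001 0.08375628] [ 0.009  0.017 -0.024 -0.015  0.021  0.015] 13.975
in y at x=0: 33.74 slope deg -0.5 27 / 38 range -19.0 129.0
out y at x=0: 52.57 slope deg 0.01 34 / 38 range -19.0 129.0
cover plate y [-30.19074669  30.94174798] x [48.85155724] z 0.055949297
```

Emit:
{"op": "play_rows", "data": {"plan": [{"rot":[-0.3,0,0],"linear":[-0.0006,0.001,0.0008],"hand":-1},{"rot":[-0.3,0,0],"linear":[-0.0006,0.001,0.0008],"hand":-1},{"rot":[-0.3,0,0],"linear":[-0.0006,0.001,0.0008],"hand":-1},{"rot":[-0.2,0,0],"linear":[-0.0006,0.001,0.0008],"hand":-1},{"rot":[-0.1,0,0],"linear":[-0.0006,0.001,0.0008],"hand":-1}]}}

```text
clock: 14.65
position: [0.6302, 0.0473, 0.0838]
eef_rot: [[-0.954, 0.3, -0.012], [0.3, 0.954, -0.001], [0.011, -0.005, -1.0]]
force: [-8.9, -2.8, 10.5]
width: 0.0155
```

```bash
python3 st.py; python3 meas.py w12; python3 edges.py w12|head -3;python3 sc.py s12
```

```text
t 14.65 fix xy 587.0 234.05 z 83.75 F fix -7.61 -5.33 10.55 yaw 162.57 tilt [ 0.0113 -0.0051] torque [-0.53  1.13 -0.09] w 0.0155
[0.63017141 0.0472518  0.0837501 ] [ 0.003  0.011 -0.017 -0.002  0.023  0.   ] 14.65
in y at x=0: 34.0 slope deg -0.9 25 / 38 range -19.0 129.0
out y at x=0: 52.11 slope deg 0.03 34 / 38 range -19.0 129.0
cover plate y [-29.98418894  31.04969962] x [48.78992373] z 0.05614003
```

View pics/s12.png

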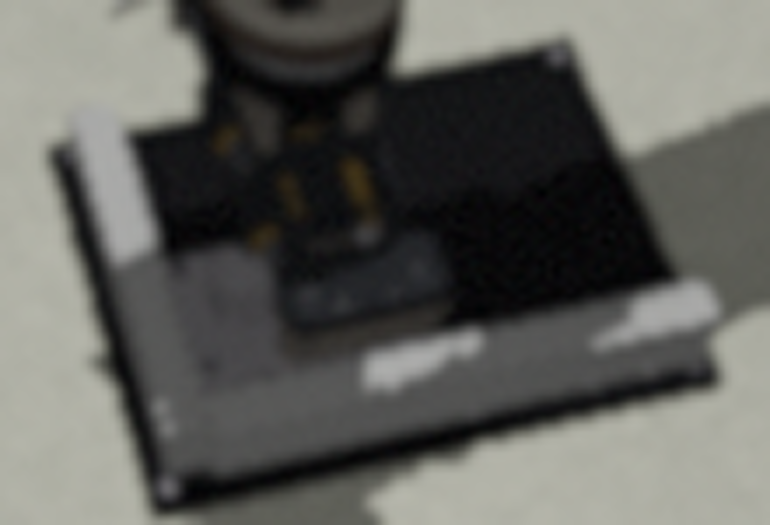

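View pics/w12.png

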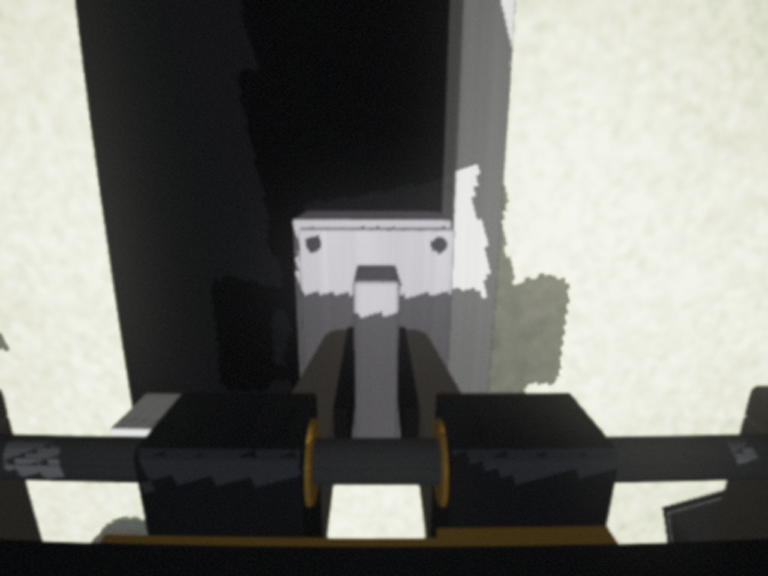

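Emit:
{"op": "play_rows", "data": {"plan": [{"rot":[-0.2,-0.3,0],"linear":[-0.0008,0.0014,0.0008],"hand":-1},{"rot":[-0.2,-0.3,0],"linear":[-0.0009,0.0016,0.0008],"hand":-1},{"rot":[-0.1,-0.2,0],"linear":[-0.001,0.0018,0.0008],"hand":-1},{"rot":[-0.1,-0.2,0],"linear":[-0.001,0.0018,0.0008],"hand":-1},{"rot":[-0.1,-0.2,0],"linear":[-0.001,0.0018,0.0008],"hand":-1}]}}

```text
clock: 15.38
position: [0.6304, 0.0484, 0.0837]
eef_rot: [[-0.954, 0.299, -0.009], [0.299, 0.954, -0.006], [0.007, -0.009, -1.0]]
force: [-10.3, -3.4, 12.7]
width: 0.0161
```

```bash
python3 st.py; python3 meas.py w13; python3 edges.py w13|head -3
```

```text
t 15.375 fix xy 586.9 235.21 z 83.66 F fix -8.78 -6.37 12.65 yaw 162.58 tilt [ 0.0066 -0.0086] torque [-0.76  1.57 -0.17] w 0.0161
[0.63042666 0.04838347 0.08365932] [ 0.009  0.005 -0.007 -0.013  0.003  0.013] 15.375
in y at x=0: 34.09 slope deg -1.46 27 / 38 range -19.0 129.0
out y at x=0: 51.05 slope deg 0.06 36 / 38 range -19.0 129.0
cover plate y [-30.02492034  31.01261195] x [48.82127575] z 0.055946946
```

Emit:
{"op": "play_rows", "data": {"plan": [{"rot":[-0.2,-0.1,0],"linear":[-0.001,0.0022,0.0006],"hand":-1},{"rot":[-0.2,-0.1,0],"linear":[-0.001,0.0024,0.0005],"hand":-1},{"rot":[-0.2,-0.1,0],"linear":[-0.001,0.0026,0.0005],"hand":-1},{"rot":[-0.2,-0.1,0],"linear":[-0.001,0.0026,0.0005],"hand":-1},{"rot":[-0.2,-0.1,0],"linear":[-0.001,0.0026,0.0005],"hand":-1}]}}

```text
clock: 16.05
position: [0.631, 0.0493, 0.0841]
eef_rot: [[-0.954, 0.299, -0.019], [0.299, 0.954, -0.009], [0.016, -0.015, -1.0]]
force: [-11.3, -6.2, 12.0]
width: 0.0156
```

```bash
python3 st.py; python3 meas.py w14; python3 edges.py w14|head -3; python3 sc.py s14
```

```text
t 16.05 fix xy 587.19 236.26 z 84.07 F fix -8.9 -9.29 12.01 yaw 162.6 tilt [ 0.0155 -0.0148] torque [-1.31  1.58 -0.18] w 0.0156
[0.63101972 0.0493033  0.08407342] [ 0.005  0.013 -0.02  -0.009  0.025  0.01 ] 16.05
in y at x=0: 34.16 slope deg -1.89 23 / 38 range -19.0 129.0
out y at x=0: 50.22 slope deg 0.09 34 / 38 range -19.0 129.0
cover plate y [-30.14209582  31.1028786 ] x [48.71915965] z 0.0566094
```

View pics/w14.png

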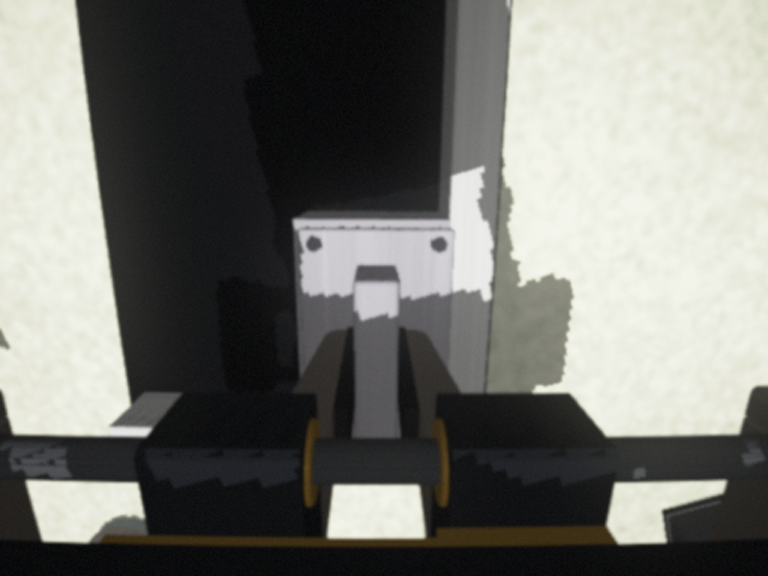

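View pics/s14.png

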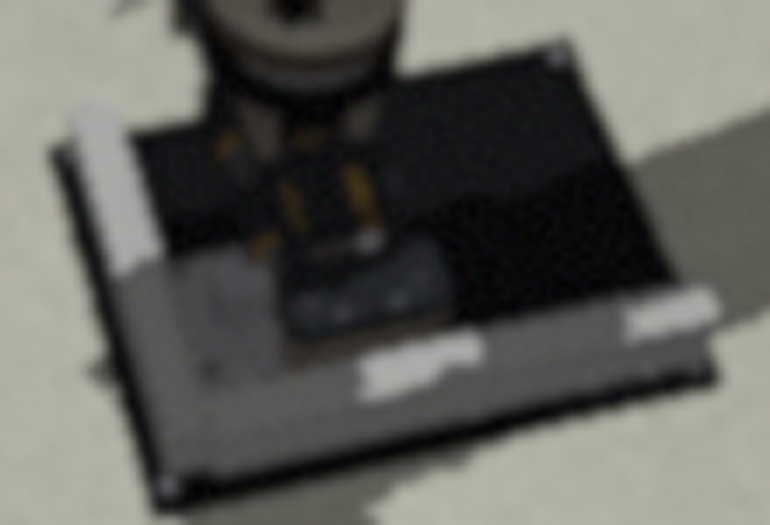

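Emit:
{"op": "play_rows", "data": {"plan": [{"rot":[-0.6,-0.6,0],"linear":[-0.001,0.0024,0.001],"hand":-1},{"rot":[-0.6,-0.6,0],"linear":[-0.0012,0.0024,0.001],"hand":-1},{"rot":[-0.5,-0.5,0],"linear":[-0.0014,0.0024,0.001],"hand":-1},{"rot":[-0.5,-0.5,0],"linear":[-0.0015,0.0024,0.001],"hand":-1},{"rot":[-0.5,-0.5,0],"linear":[-0.0015,0.0024,0.001],"hand":-1}]}}

```text
clock: 16.77
position: [0.6303, 0.0489, 0.0834]
eef_rot: [[-0.955, 0.298, 0.009], [0.298, 0.955, 0.004], [-0.007, 0.006, -1.0]]
force: [-13.0, -6.1, 14.7]
width: 0.0158
```

```bash
python3 st.py; python3 meas.py w15; python3 edges.py w15|head -3
```

```text
t 16.775 fix xy 586.67 235.68 z 83.38 F fix -10.56 -9.76 14.71 yaw 162.68 tilt [-0.0072  0.0064] torque [-1.49  2.68 -0.17] w 0.0158
[0.63034358 0.04890225 0.0833766 ] [-0.012 -0.024  0.035  0.023 -0.044 -0.025] 16.775
in y at x=0: 34.15 slope deg -2.04 24 / 38 range -19.0 129.0
out y at x=0: 50.09 slope deg 0.13 34 / 38 range -19.0 129.0
cover plate y [-29.9660501   30.85430149] x [48.97057915] z 0.055523373
```

Emit:
{"op": "play_rows", "data": {"plan": [{"rot":[-0.2,-0.2,0],"linear":[-0.0015,0.0026,0.001],"hand":-1},{"rot":[-0.2,-0.2,0.1],"linear":[-0.0015,0.0026,0.001],"hand":-1},{"rot":[-0.3,-0.3,0.1],"linear":[-0.0015,0.0028,0.001],"hand":-1},{"rot":[-0.3,-0.3,0],"linear":[-0.0016,0.0028,0.001],"hand":-1},{"rot":[-0.3,-0.3,0],"linear":[-0.0016,0.0028,0.001],"hand":-1}]}}

```text
clock: 17.45
position: [0.6304, 0.049, 0.0834]
eef_rot: [[-0.954, 0.299, 0.003], [0.299, 0.954, -0.001], [-0.003, -0.0, -1.0]]
force: [-13.8, -8.0, 15.6]
width: 0.0157
```

```bash
python3 st.py; python3 meas.py w16; python3 edges.py w16; python3 sc.py s16; python3 st.py
```

```text
t 17.45 fix xy 586.71 235.77 z 83.37 F fix -10.8 -11.81 15.6 yaw 162.6 tilt [-0.0031 -0.0001] torque [-1.42  2.59 -0.2 ] w 0.0157
[0.63041442 0.04898466 0.08337251] [ 0.003  0.003 -0.006 -0.005  0.004  0.003] 17.45
in y at x=0: 34.1 slope deg -1.89 24 / 38 range -19.0 129.0
out y at x=0: 50.2 slope deg 0.09 34 / 38 range -19.0 129.0
cover plate y [-29.96273545  30.89210909] x [48.93649478] z 0.055521615
230 [(138, 0.0104), (140, 0.0132), (142, 0.0273), (144, 0.0392), (146, 0.0492), (148, 0.0511), (150, 0.0506), (152, 0.0541), (154, 0.0557)]
250 [(138, 0.0105), (140, 0.013), (142, 0.0265), (144, 0.0396), (146, 0.0491), (148, 0.0505), (150, 0.0507), (152, 0.0537), (154, 0.0554)]
270 [(138, 0.0104), (140, 0.0125), (142, 0.0262), (144, 0.0381), (146, 0.048), (148, 0.0506), (150, 0.0504), (152, 0.053), (154, 0.0555)]
t 17.55 fix xy 586.74 235.75 z 83.41 F fix -11.06 -11.06 15.59 yaw 162.6 tilt [-0.0031 -0.0001] torque [-1.46  2.57 -0.1 ] w 0.0156
```

View pics/w16.png

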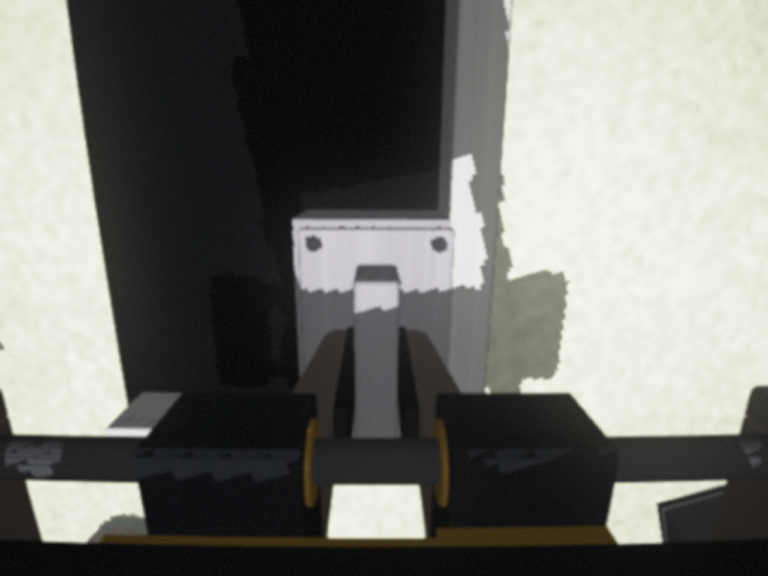

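View pics/s16.png

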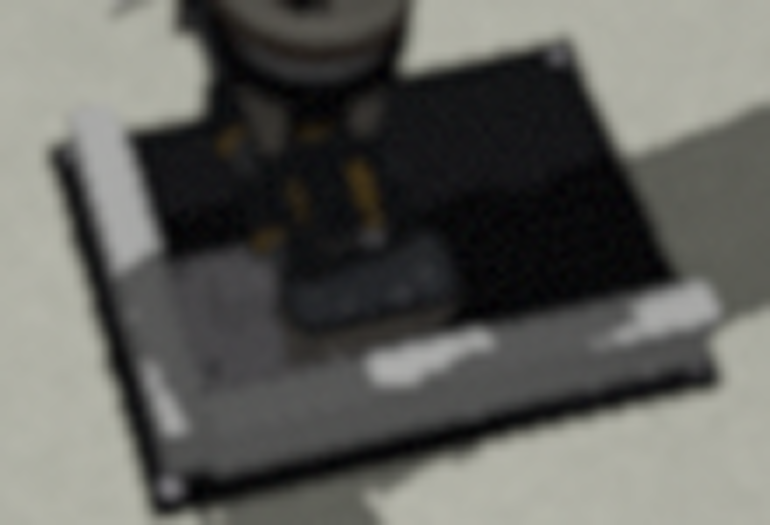

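```bash
cat > chk.py <<'E'
from h import *
a=np.radians(-17.45); E=np.array([[np.cos(a),np.sin(a)],[-np.sin(a),np.cos(a)]])
def L(n):
    D=dict(np.load(n+".npz")); return D,{"position":D["pos"],"eef_rot":D["rot"]},cv2.medianBlur(np.load(n+"P.npy")[...,2].astype(np.float32),3)
v,u=np.mgrid[0:384,0:512]
def f(D,s,uv,z): return rays(D,uv,z,s)[:,:2]*1000@E.T
for n in("w6","w7"):
    D,s,Z=L(n); m=(abs(Z-.010)<.003)&(v<150)&(u<300)
    X=f(D,s,np.c_[u[m],v[m]],.010)
    mins=[X[abs(X[:,1]-y)<2,0].min() for y in np.arange(X[:,1].min()+10,X[:,1].max()-5,8)]
    print(n,"plate -x edge fx",np.round(mins,1))
for n in("w2","w5"):
    D,s,Z=L(n); m=(abs(Z-.046)<.0025)&(v>130)&(v<200)&(u>(200 if n=="w2" else 305))&(u<345)
    X=f(D,s,np.c_[u[m],v[m]],.046)
    X=X[X[:,1]<245 if n=="w2" else X[:,1]<300]
    print(n,"far stop fx percentiles",np.percentile(X[:,0],[1,5,50,95,99]).round(1),"fy",X[:,1].min(),X[:,1].max())
D,s,Z=L("w16"); m=(abs(Z-.05)<.002)&(v>140)&(v<153)&(u>205)&(u<295)
X=f(D,s,np.c_[u[m],v[m]],.05); print("case rim fx percentiles",np.percentile(X[:,0],[0,1,5,50]).round(1), "fy",X[:,1].min(),X[:,1].max())
D,s,Z=L("w2"); 
m=(abs(Z-.010)<.003)&(u>150)&(u<300)&(v<160); X=f(D,s,np.c_[u[m],v[m]],.010); print("w2 plate fx,fy min",np.percentile(X,[0.2,1],axis=0).round(1))
E
python3 chk.py
```

```text
w6 plate -x edge fx [404.6 404.7 404.8 404.8 405.  405.1 404.5 404.5 404.6 404.7 404.7 404.8
 404.7 404.7 404.7 404.7 405.3 405.1 406.4 407.6]
w7 plate -x edge fx [404.9 404.9 404.5 404.6 404.8 404.7 404.8 405.  405.  405.1 405.1 405.2
 405.2 405.2 405.6 406.9 408.2 409.6 410.9]
w2 far stop fx percentiles [594.6 635.3 644.6 653.9 654.8] fy 106.86237593981373 244.97837833773892
w5 far stop fx percentiles [619.6 621.7 639.7 653.5 654.7] fy 248.5065346891866 286.08717365373553
case rim fx percentiles [534.9 534.9 534.9 536.7] fy 209.1701810916894 262.64593949183285
w2 plate fx,fy min [[405.5  96.2]
 [408.4  97.5]]
```

```bash
python3 st.py; python3 -c "
from rig import order; print(order.sign_off())"; python3 st.py
```

```text
t 17.55 fix xy 586.74 235.75 z 83.41 F fix -11.06 -11.06 15.59 yaw 162.6 tilt [-0.0031 -0.0001] torque [-1.46  2.57 -0.1 ] w 0.0156
the job is handed in; nothing more can be done
None
the job is handed in; nothing more can be done
```

I put the bare-steel ribbed cover on the case and pushed the closed case into the fixture corner. I handed the job in at 17.55 s with the arm still holding it against both stops; no verdict was reported.

Last checks before handing in:
- **Cover:** its plate top measured 55.5 mm above the bench, where fully seated is 55 mm. The tool was tilted only about 0.003 rad.
- **Far stop:** the case's front edge came out at 634.9 mm, and the stop face at about 634.7 mm, measured along the fixture's x axis.
- **Side stop:** the case's side was at about 30.5 mm and the stop face at about 30.2 mm, measured from the tool. The direction of the stop matched the tool's yaw to 0.1°, which is how I judged the case square.
- **Forces on the tool:** about 11 N towards each stop and 15.6 N downward, holding steady with the arm at rest.

- **Not measured directly:** I had no reading of the contact travel or of the force on each stop. I inferred them from the case sitting flush and from the tool forces. I estimate at least 4 N on each stop after spring and friction, below the 40 N limit.
- **Measurement that disagreed:** a direct fit to the side stop's inner edge was about 2° off in the last pictures. The cover and its light patch overlap that edge there, so I used the outer edge.
- **Tilt while pushing:** the tool tilted to about 0.02 rad at one point, and I corrected it before the final hold.
- **Other objects:** I did not touch any of them on purpose, and I did not re-measure their positions at the end.

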